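# Butt the guard caddy to the tray, lid its tin, lift off the outer lid alone

### The arm

A 6-joint arm with a two-finger parallel gripper is mounted at the origin on the work surface. World frame = base frame: x ahead of the robot, y to its left, z up, the work surface at z = 0. Lengths are in mm, angles in rad, forces in N, time in s.
With the tool pointing down it reaches from about 275 to 1000 mm from the base axis. Payload 8.4 kg.
Tool frame: the origin (TCP) lies midway between the tips of the shut fingers; the grasp point (between the pads) lies 19 mm behind it; z points along the fingers, x is the direction in which the jaws open and shut, and the axes are right-handed (so a half turn about z gives the same grasp; the last joint's range is limited). The gripper opens to 85 mm and grips with 20 to 120 N. Pads are 22 mm wide; open, the fingers measure 114 mm over their backs; the gripper's body (76 mm by 85 mm) begins 54 mm behind the grasp point. The pads swing forward as they close: fully open they stand 13 mm farther back than shut.
Start: joints at [-1.173, 0.353, 1.633, -0, 1.155, -0.002], TCP at [243.27, -575.715, 231.281] pointing down, gripper open.
Joint ranges: [-2.63, 2.63], [-0.92, 2.1], [0.06, 2.66], [-1.3, 4.44], [0, 2.69], [-3.02, 3.02]. Speed limits (rad/s): [2.22, 2.22, 2.79, 3.14, 3.14, 3.14].

### API

Orientations are given as [roll, pitch, yaw] about the fixed x, y, z axes, in that order (R = Rz(yaw) Ry(pitch) Rx(roll)).
In Python, from rig import sense, grab_frame, camera_model, job gives the robot as it stands.
- The arm moves only by the tool arm_command, never from a script. Its argument "plan" is a list of rows, each an object with "translation": the shift along the tool's x, y, z in cm, a list of three; "twist": the turn about the tool's z in rad; "gripper": the opening, from 0 (shut) to 1 (fully open). A call has exactly 5 rows; each row is the pose to reach, as a shift and turn from the pose measured when the call began, along the tool's axes at that moment; what a row does not reach only later rows make up. A row lasts 1/12 s, in which the tool goes at most 41.7 mm and 7.16 degrees, less where a joint would pass 70% of its speed; a pose out of reach is approached as far as the arm can. A call with a gripper value outside its range is refused whole. The fingers move at their own pace and stop on an object; "squeeze" is the grip in N (left out, the last holds). Time passes only in rows, so rows that repeat a pose let the fingers close, or fill a call up. It gives the time, the measured TCP pose, the force and the opening at its end, in the units of the state.
- sense(): the state, without advancing time (a new reading comes with each control period).
- grab_frame(name): name is "scene" or "top" or "wrist"; returns the picture (384x512x3 uint8, blue, green, red); there is no depth.
- camera_model(name): a dict with "fx", "fy", "cx", "cy" (pixels), "dist_coeffs" ([k1, k2, p1, p2, k3] as OpenCV has them; the pictures are not rectified), "pose" (4x4, takes a point from camera to world coordinates). Camera axes: x right, y down, z forward; pixel columns grow to the right and rows downward; lengths in mm; the calibration is good to about 2 mm. A picture is of the moment at which its call begins: read the wrist's pose just before it. camera_model takes no time and is no camera call; for the wrist camera it gives the pose at the moment of the call.
- job.sign_off(): hands the job in, once; it reports no verdict.
The state is a dict: "clock": time; "qpos": joint angles; "qvel": joint speeds; "joint_efforts": joint torques, N m; "eef_pos": TCP position; "tcp_rot": TCP orientation; "contact_force": force on the tool from outside, world axes, zero at the start; "wrist_torque": the same for the moment, N m; "opening": opening from 0.0 (shut) to 1.0 (fully open).
Only numpy, scipy, OpenCV 4.12 (cv2) and the standard library are available. Lean on these libraries where they do the work, as an engineer would, in place of code of your own. Each camera call takes 0.05 s, during which the arm holds its last target.

### The job

Slide the square guard caddy flush against the right-hand side of the clipper tray so that no gap is left, then lower the nested pair of lids, still together, gently onto the caddy's round tin until the inner lid sits fully home. Then lift the outer lid alone straight up, leaving the inner lid seated and undisturbed and the caddy flush, and finish still holding the outer lid level and still in the gripper, about 10 cm above where it sat. Leave everything else on the counter where it is.

Things in the scene. Friction and masses are not known exactly. Their poses are not given: they have to be found in the camera images.
- tray_side (a point): Middle of the right-hand (-y) side face of the clipper tray, 22.5 mm above the counter. The tray is a fixed black open box, 260 (x) by 200 (y) by 45 mm high, with a divider and two machines inside. Axes are the tray's own: x away from the robot, y left, from the gap into the tray (the face is this frame's plane y = 0), z up.
- caddy_side (a point): Middle of the left (+y) face of the guard caddy, the face to butt on the tray, 22.5 mm up. The caddy is a loose black open square box, 120 x 120 x 45 mm high, about 0.4 kg, right of the tray, 30 to 55 mm off and slightly turned, with a round steel tin fixed in its middle. Axes: the caddy's own, y towards the tray, z up. Its opposite face, to push on, is 120 mm away along -y.
- tin_rim (a point): Centre of the mouth of the caddy's round steel tin, in the plane of its rim, 65 mm above the counter (20 mm above the caddy's walls), over the caddy's middle. Outside diameter 92 mm, mouth 86 mm, wall 3 mm, 56 mm deep. z up.
- inner_seat (a point): On the inner lid's axis, level with the underside of its flange: coincides with tin_rim when home. Steel lid, about 0.22 kg: flange 96 mm diameter, 5 mm thick; below it a bevelled plug, 80 mm diameter, 12 mm deep, entering the tin with 3 mm play all round; above it a round black knob. At the start the plug stands on the counter, the outer lid nested over it. z up.
- inner_knob (a point): Centre of the free part of the inner lid's knob, on its axis, 39 mm above inner_seat. The knob is an upright cylinder, 20 mm diameter, its top 13 mm above this point. It passes up through the outer lid's collar and, nested, stands free above the collar for 26 mm. Lifting by the knob lifts both lids together. z up.
- outer_collar (a point): Centre of the outer lid's collar, half-way up. Loose steel cap, 108 mm diameter, about 0.12 kg: 3 mm plate resting on the inner lid's flange, skirt 12 mm down from it (inside 104 mm), and on the plate a round black collar, outside 40, inside 28, height 18 mm, around the inner lid's knob with 4 mm play. Plate top 9 mm below this point. Nested, it is 22 mm below inner_knob. z up.
- clipper: Bystander, leave alone: a black hair clipper (170 x 46 x 42 mm) lying in the left half of the clipper tray. Origin at the centre of its underside.
- trimmer: Bystander, leave alone: a white hair trimmer (150 x 36 x 34 mm) lying in the right half of the clipper tray. Origin at the centre of its underside.
- shaver: Bystander, leave alone: a white shaver (120 x 60 x 30 mm) lying on the counter beyond the lids. Origin at the centre of its underside.
- comb: Bystander, leave alone: a black comb (180 x 27 mm, 7 mm thick) lying flat between the lids and the caddy, its length roughly along x. Origin at the centre of its underside.
- guard: Bystander, leave alone: a small black clipper guard (50 x 42 mm, 24 mm high) on the counter beyond the comb. Origin at the centre of its underside.
- aerosol: Bystander, leave alone: a white aerosol can, 54 mm diameter, 160 mm tall, standing beyond the caddy. Origin at the centre of its underside.
- spray: Bystander, leave alone: an amber spray bottle with a black trigger head, 72 mm diameter, 190 mm tall, standing to the right of the lids. Origin at the centre of its underside.

How it is judged (in metres and radians):
On the way, in this order (a step that is already met when the one before it is completed fails the run):
1. the caddy is flush against the tray's side (y of caddy_side in the frame of tray_side above -0.004 m and angle between the y axis of caddy_side and the y axis of tray_side, either way round below 0.05 rad and x of caddy_side in the frame of tray_side between -0.07 and 0.07 m), for 0.2 s.
2. the nested lids are down on the tin together, the inner lid home (distance between inner_seat and tin_rim below 0.006 m and angle between inner_seat's own z axis and vertical below 0.06 rad and z of outer_collar in the frame of inner_knob below -0.018 m and linear speed of inner_lid below 0.03 m/s), for 0.2 s.
At the end, for the whole second after the job is handed in: Caddy flush on the tray side (4 mm, 0.05 rad, 70 mm along it); inner lid home on the tin (6 mm, 0.06 rad), at rest, untouched; outer lid held still by the fingers alone, 80 mm or more above its seat, within 40 mm of straight above the tin, level to 0.15 rad (all of step 1 and distance between inner_seat and tin_rim below 0.006 m and angle between inner_seat's own z axis and vertical below 0.06 rad and linear speed of inner_lid below 0.02 m/s and z of outer_collar in the frame of inner_knob above 0.058 m and horizontal distance between outer_collar and tin_rim below 0.04 m and angle between outer_collar's own z axis and vertical below 0.15 rad and linear speed of outer_lid below 0.03 m/s and contact force between the fingers and outer_lid above 1 N and contact force between each of outer_lid, the arm, the fingers and inner_lid below 0.05 N and contact force between outer_lid and caddy below 0.05 N); the arm keeps its last pose, push and grip.
It fails at once if the outer lid parts from the inner lid (6 mm) while the inner lid is not home on the tin, or the inner lid is shifted (6 mm) or tipped while or after the outer lid is lifted (z of outer_collar in the frame of inner_knob above -0.016 m and (distance between inner_seat and tin_rim above 0.007 m or angle between inner_seat's own z axis and vertical above 0.08 rad)).
It fails at once if the lids are dropped or banged onto the tin (faster than 0.35 m/s within 30 mm of home) (distance between inner_seat and tin_rim below 0.03 m and linear speed of inner_lid above 0.35 m/s).
It fails at once if another thing on the counter is disturbed (moved 30 mm) (distance of any of clipper, trimmer, shaver, comb, guard, aerosol, spray from where it was at the start of the episode above 0.03 m).
It also fails if it takes over 72 s, if anything falls off the work surface, if the arm or the gripper's body presses on something with over 40 N, if the wrist force passes 120 N, or if a joint passes its speed limit or range.

## Working session

There is one attempt and no reset: what is moved stays moved. The work goes in short steps, Python scripts to look and compute and a tool call to move; the robot and the scene stay as the last step left them, time stands still between calls to the robot, and variables do not carry over. Pictures are saved under pics/ and viewed, and the job is handed in when it is done.

Besides the shell and the picture viewer there is one more tool, called after "Request:" as name([rows], argument=value, ...), one row to a line, values as JSON. arm_command: Moves the arm, as the interface text tells. Its arguments: {"type":"object","properties":{"plan":{"type":"array","items":{"type":"object","properties":{"translation":{"type":"array","items":{"type":"number"}},"twist":{"type":"number"},"gripper":{"type":"number"}}}},"squeeze":{"type":"number"}},"required":["plan"]}

```bash
ls; mkdir -p pics; python3 - <<'E'
from rig import sense,grab_frame,camera_model
import cv2
s=sense();print({k:s[k] for k in('clock','eef_pos','tcp_rot','contact_force','opening')})
for n in('scene','top','wrist'):
    c=camera_model(n);print(n,c)
    cv2.imwrite(f'pics/a_{n}.png',grab_frame(n))
E
```

```text
pics
{'clock': 0.0, 'eef_pos': array([ 243.06869015, -575.22872329,  230.52467102]), 'tcp_rot': array([-3.14158409e+00,  1.50536533e-03, -1.17101555e+00]), 'contact_force': array([ 1.03488658, -0.51264976,  0.77860233]), 'opening': 1.0025732310322797}
scene {'fx': 481.5218792882433, 'fy': 481.5218792882433, 'cx': 248.72099431456834, 'cy': 190.599898623115, 'dist_coeffs': array([-0.12395404,  0.        ,  0.        ,  0.        ,  0.        ]), 'pose': array([[ 7.73026439e-01,  5.41029080e-01, -3.31236561e-01,
         1.01676614e+03],
       [ 6.34319865e-01, -6.52414687e-01,  4.14720852e-01,
        -5.80999459e+02],
       [ 8.27244385e-03, -5.30700115e-01, -8.47519295e-01,
         1.11841566e+03],
       [ 0.00000000e+00,  0.00000000e+00,  0.00000000e+00,
         1.00000000e+00]])}
top {'fx': 431.7744235729089, 'fy': 431.7744235729089, 'cx': 252.15849041614044, 'cy': 189.46971161063806, 'dist_coeffs': array([-0.0034954,  0.       ,  0.       ,  0.       ,  0.       ]), 'pose': array([[ 2.07336576e-02, -9.85662950e-01,  1.67447498e-01,
         3.98863109e+02],
       [-9.99784593e-01, -2.05981673e-02,  2.54611760e-03,
        -9.57608222e+01],
       [ 9.39497789e-04, -1.67464219e-01, -9.85877707e-01,
         1.37910904e+03],
       [ 0.00000000e+00,  0.00000000e+00,  0.00000000e+00,
         1.00000000e+00]])}
wrist {'fx': 339.90763017151096, 'fy': 339.90763017151096, 'cx': 248.72102420586293, 'cy': 194.08067590446976, 'dist_coeffs': array([0.02730095, 0.        , 0.        , 0.        , 0.        ]), 'pose': array([[ 3.87697738e-01, -8.78592533e-01, -2.78864887e-01,
         3.15352156e+02],
       [-9.21785552e-01, -3.69977756e-01, -1.15878626e-01,
        -5.44999054e+02],
       [-1.36370998e-03,  3.01979505e-01, -9.53313442e-01,
         3.72756305e+02],
       [ 0.00000000e+00,  0.00000000e+00,  0.00000000e+00,
         1.00000000e+00]])}
```

View pics/a_scene.png

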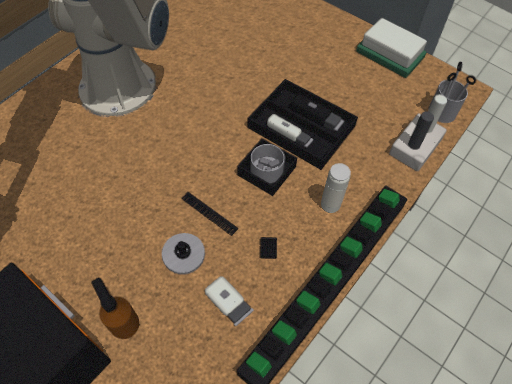

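View pics/a_top.png

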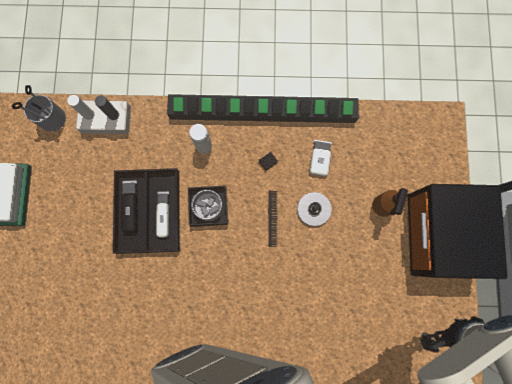

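View pics/a_wrist.png

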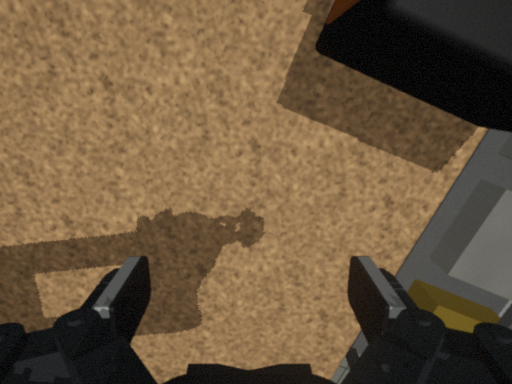

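The top view shows the tray at about (146,211), with its right side at column 179. The caddy is at (208,206), the comb at (272,218) and the lids at (314,209). The wrist view shows none of these yet. I'll zoom in and measure.

```bash
cat > h.py <<'E'
import numpy as np, cv2
from rig import sense,grab_frame,camera_model
def ray(c,uv):
    K=np.array([[c['fx'],0,c['cx']],[0,c['fy'],c['cy']],[0,0,1]])
    n=cv2.undistortPoints(np.array(uv,float).reshape(-1,1,2),K,c['dist_coeffs']).reshape(-1,2)
    d=np.c_[n,np.ones(len(n))]@c['pose'][:3,:3].T
    return c['pose'][:3,3],d
def onplane(c,uv,z):
    o,d=ray(c,uv); return o+d*((z-o[2])/d[:,2])[:,None]
def proj(c,P):
    K=np.array([[c['fx'],0,c['cx']],[0,c['fy'],c['cy']],[0,0,1]])
    R=c['pose'][:3,:3].T; t=-R@c['pose'][:3,3]
    return cv2.projectPoints(np.array(P,float).reshape(-1,1,3),cv2.Rodrigues(R)[0],t,K,c['dist_coeffs'])[0].reshape(-1,2)
E
python3 - <<'E'
from h import *
im=cv2.imread('pics/a_top.png')
a=cv2.resize(im[155:265,105:240],None,fx=5,fy=5,interpolation=cv2.INTER_CUBIC)
a=np.clip(255*(a/255.)**.6,0,255).astype(np.uint8)
cv2.imwrite('pics/b_zoom.png',a)
c=camera_model('top')
m=(im.max(2)<75).astype(np.uint8)
cs,_=cv2.findContours(m,cv2.RETR_EXTERNAL,cv2.CHAIN_APPROX_NONE)
for k in cs:
    if cv2.contourArea(k)>150:
        r=cv2.minAreaRect(k);print(cv2.boundingRect(k),np.round(r[0],1),np.round(r[1],1),round(r[2],1))
g=cv2.inRange(cv2.cvtColor(im,cv2.COLOR_BGR2HSV),(0,0,90),(180,45,255))
cs,_=cv2.findContours(g,cv2.RETR_EXTERNAL,cv2.CHAIN_APPROX_NONE)
for k in cs:
    x,y,w,h=cv2.boundingRect(k)
    if 180<x<340 and 120<y<240 and w>10:
        (u,v),r=cv2.minEnclosingCircle(k);print('grey',x,y,w,h,u,v,r,onplane(c,[[u,v]],17),onplane(c,[[u,v]],65))
E
```

```text
(239, 366, 58, 18) [267.7 377.7] [16.5 58.4] 78.7
(156, 345, 46, 21) [178.4 354.9] [ 5.4 49.2] 65.2
(420, 317, 64, 35) [452.4 332.8] [22.8 65.5] 65.0
(188, 186, 40, 41) [207.  206.1] [38.9 38.2] 86.3
(373, 181, 139, 150) [442.  255.5] [149. 138.] 90.0
(113, 169, 67, 85) [145.5 210.9] [83.6 66.1] 89.2
(0, 165, 31, 61) [ 23.8 199.5] [22.9 66.6] 26.1
(259, 153, 18, 17) [267.6 161.1] [12.2 15. ] 54.5
(36, 103, 29, 28) [ 52.2 120. ] [21.5 26.3] 41.8
(97, 100, 21, 20) [108.5 109.5] [22.6  9.9] 45.0
(168, 95, 190, 28) [262.5 108.6] [189.4  24.5] 1.1
(12, 86, 38, 34) [ 32.5 105.5] [33.5 27.2] 36.4
grey 297 192 35 34 313.8352966308594 208.63352966308594 17.16871452331543 [[ 572.57100741 -289.40310436   17.        ]] [[ 566.44963321 -282.57925307   65.        ]]
grey 191 190 31 30 206.1707305908203 203.90243530273438 15.427019119262695 [[580.58788332  53.07482329  17.        ]] [[574.18399866  47.8299341   65.        ]]
grey 309 140 23 36 320.5652770996094 157.4450225830078 18.639631271362305 [[ 740.11870864 -311.75507444   17.        ]] [[ 728.09304233 -304.14355157   65.        ]]
grey 189 124 22 30 200.13043212890625 138.2608642578125 15.522819519042969 [[796.24911169  81.14003852  17.        ]] [[782.24543975  74.90614602  65.        ]]
```

View pics/b_zoom.png

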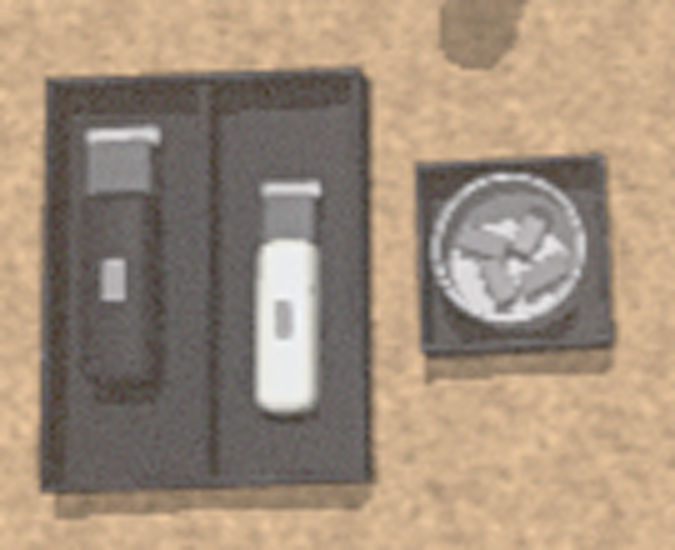

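The zoom shows the caddy's top corners at about (417,161), (606,154), (613,343) and (424,352). The tray's right rim runs from (362,70) to (372,480).

```bash
python3 - <<'E'
from h import *
c=camera_model('top')
z=lambda p:(np.array(p,float)+.5)/5-.5+[105,155]
ca=onplane(c,z([(417,161),(606,154),(613,343),(424,352)]),45)
tr=onplane(c,z([(362,70),(372,480),(42,488),(47,80)]),45)
print('caddy',ca.round(1));print('tray',tr.round(1))
print('ctr',ca.mean(0))
ang=lambda d:np.degrees(np.arctan2(d[1],d[0]))
for i in range(4): d=ca[(i+1)%4]-ca[i];print(ang(d),np.hypot(*d[:2]))
for i in range(4): d=tr[(i+1)%4]-tr[i];print('t',ang(d),np.hypot(*d[:2]))
print(onplane(c,[z((508,249))],65))
# lids: zoom & knob
im=cv2.imread('pics/a_top.png')
cv2.imwrite('pics/b_lid.png',cv2.resize(im[180:240,255:345],None,fx=8,fy=8,interpolation=cv2.INTER_CUBIC))
im=cv2.imread('pics/a_scene.png')
cv2.imwrite('pics/b_lid2.png',cv2.resize(im[130:280,150:320],None,fx=4,fy=4,interpolation=cv2.INTER_CUBIC))
E
```

```text
caddy [[629.7 109.1  45. ]
 [636.7  -9.3  45. ]
 [518.  -17.3  45. ]
 [510.   99.3  45. ]]
tray [[687.4 146.5  45. ]
 [431.  127.6  45. ]
 [422.  329.2  45. ]
 [676.8 345.1  45. ]]
ctr [573.62772133  45.43547012  45.        ]
-86.64695657580451 118.62300491801004
-176.14030275337356 118.90750544251604
93.92662855458816 116.90896647686219
4.675226729403834 120.10518460936126
t -175.78134932753315 257.0174876734676
t 92.57983040690392 201.84226556165058
t 3.563291496596413 255.29679603109813
t -86.943899916703 198.88057759815726
[[572.64666052  47.6807744   65.        ]]
```

View pics/b_lid.png

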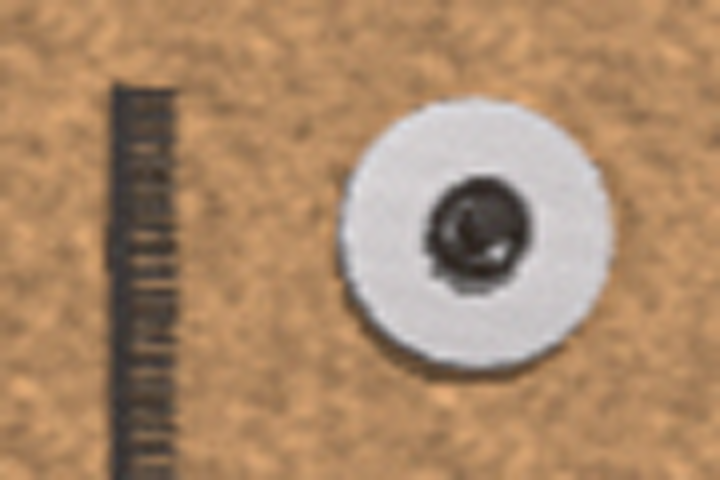

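View pics/b_lid2.png

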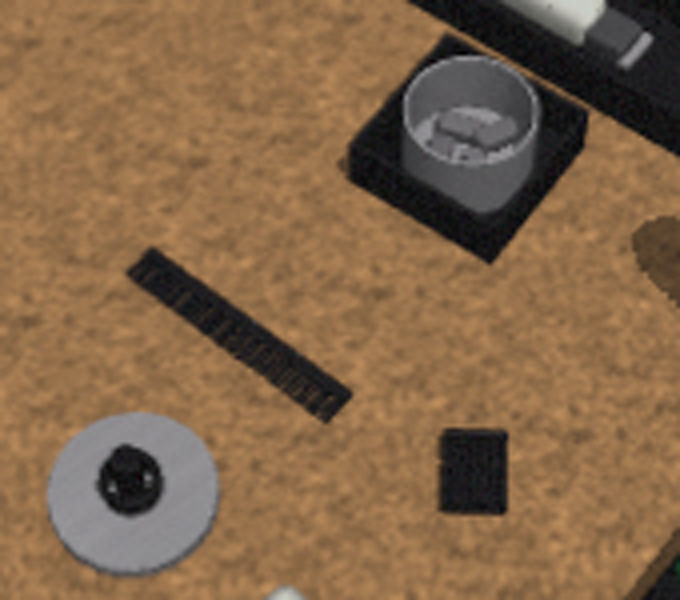

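Request:
arm_command([
  {"translation":[-34.3,-51.0,0],"twist":-1.237,"gripper":1},
  {"translation":[-34.3,-51.0,0],"twist":-1.237,"gripper":1},
  {"translation":[-34.3,-51.0,0],"twist":-1.237,"gripper":1},
  {"translation":[-34.3,-51.0,0],"twist":-1.237,"gripper":1},
  {"translation":[-34.3,-51.0,0],"twist":-1.237,"gripper":1},
])

```text
clock: 0.57
eef_pos: [357.6, -399.5, 231.0]
tcp_rot: [-3.141, 0.001, -0.54]
contact_force: [-0.0, -0.6, 0.0]
opening: 0.998
```

```bash
cat >> h.py <<'E'
def to(x,y,z,yaw):
    "shift in tool axes (cm) and twist to reach the target pose"
    from scipy.spatial.transform import Rotation as Ro
    s=sense();R=Ro.from_euler('xyz',s['tcp_rot']).as_matrix()
    d=R.T@(np.array([x,y,z])-s['eef_pos'])/10
    tw=(s['tcp_rot'][2]-yaw+np.pi)%(2*np.pi)-np.pi
    print('t',round(s['clock'],2),'pos',s['eef_pos'].round(1),'rot',s['tcp_rot'].round(3),'F',s['contact_force'].round(1),'op',round(s['opening'],3),'| move',d.round(2),'twist',round(tw,3))
E
python3 -c "
from h import *
to(580,-60,230,.066)"
```

```text
t 0.57 pos [ 357.6 -399.5  231. ] rot [-3.141e+00  1.000e-03 -5.400e-01] F [-0.  -0.6  0. ] op 0.998 | move [  1.6  -40.56   0.13] twist -0.606
```

Request:
arm_command([
  {"translation":[1.6,-40.6,0],"twist":-0.606,"gripper":1},
  {"translation":[1.6,-40.6,0],"twist":-0.606,"gripper":1},
  {"translation":[1.6,-40.6,0],"twist":-0.606,"gripper":1},
  {"translation":[1.6,-40.6,0],"twist":-0.606,"gripper":1},
  {"translation":[1.6,-40.6,0],"twist":-0.606,"gripper":1},
])

```text
clock: 0.98
eef_pos: [471.7, -224.9, 231.3]
tcp_rot: [-3.141, 0.0, 0.072]
contact_force: [0.6, -0.5, -0.6]
opening: 1.001
```

```bash
python3 -c "
from h import *
to(580,-60,230,.066)"
```

```text
t 0.98 pos [ 471.7 -224.9  231.3] rot [-3.141  0.     0.072] F [ 0.6 -0.5 -0.6] op 1.001 | move [ 11.99 -15.67   0.14] twist 0.006
```

Request:
arm_command([
  {"translation":[12.0,-15.7,0],"twist":0.006,"gripper":1},
  {"translation":[12.0,-15.7,0],"twist":0.006,"gripper":1},
  {"translation":[12.0,-15.7,0],"twist":0.006,"gripper":1},
  {"translation":[12.0,-15.7,0],"twist":0.006,"gripper":1},
  {"translation":[12.0,-15.7,0],"twist":0.006,"gripper":1},
])

```text
clock: 1.4
eef_pos: [581.3, -56.9, 231.3]
tcp_rot: [-3.14, -0.0, 0.067]
contact_force: [0.7, -0.3, 0.6]
opening: 1.002
```

```bash
python3 -c "
from h import *
to(580,-60,10,.066)
c=camera_model('wrist')
im=grab_frame('wrist');cv2.imwrite('pics/c_w.png',im)
np.save('cw.npy',c['pose'])
for P in [(629.7,109,45),(636.7,-9.3,45),(518,-17.3,45),(510,99.3,45),(431,127.6,45),(687,146,45)]: print(proj(c,P))
to(580,-60,10,.066)"
```

```text
t 1.4 pos [581.3 -56.9 231.3] rot [-3.14  -0.     0.067] F [ 0.7 -0.3  0.6] op 1.002 | move [-0.16  0.33 22.13] twist 0.001
[[318.22496563 -20.84232656]]
[[309.23292392 123.71441595]]
[[183.94326479 124.0000919 ]]
[[174.86716462 -18.23246486]]
[[ 75.2432112  -67.95782178]]
[[395.77719476 -70.08168227]]
t 1.45 pos [584.1 -53.2 231.4] rot [-3.138e+00 -3.000e-03  6.800e-02] F [2.8 3.5 0.1] op 0.997 | move [-0.51  0.72 22.14] twist 0.002
```

View pics/c_w.png

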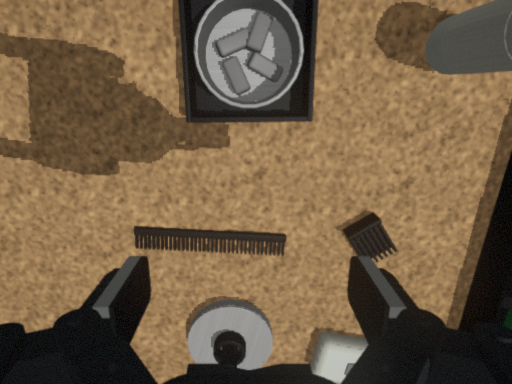

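The wrist view shows the caddy's near face level at row 122, columns 187–312, within about 2 mm of the top-camera estimate and parallel to the jaws. I'll descend.

Request:
arm_command([
  {"translation":[-0.4,0.7,4],"twist":0,"gripper":1},
  {"translation":[-0.4,0.7,8],"twist":0,"gripper":1},
  {"translation":[-0.4,0.7,12],"twist":0,"gripper":1},
  {"translation":[-0.4,0.7,15],"twist":0,"gripper":1},
  {"translation":[-0.4,0.7,16],"twist":0,"gripper":1},
])

```text
clock: 1.87
eef_pos: [577.6, -59.5, 66.7]
tcp_rot: [-3.137, 0.004, 0.068]
contact_force: [-0.2, 0.2, 0.4]
opening: 0.995
```

```bash
python3 -c "
from h import *
to(580,-60,10,.066)"
```

```text
t 1.87 pos [577.6 -59.5  66.7] rot [-3.137  0.004  0.068] F [-0.2  0.2  0.4] op 0.995 | move [0.26 0.09 5.67] twist 0.002
```

Request:
arm_command([
  {"translation":[0.2,0,2],"twist":0,"gripper":1},
  {"translation":[0.2,0,4],"twist":0,"gripper":1},
  {"translation":[0.2,0,5.4],"twist":0,"gripper":1},
  {"translation":[0.2,0,5.4],"twist":0,"gripper":1},
  {"translation":[0.2,0,5.4],"twist":0,"gripper":1},
])

```text
clock: 2.28
eef_pos: [579.5, -59.3, 13.1]
tcp_rot: [-3.137, 0.005, 0.068]
contact_force: [0.3, -0.3, 0.1]
opening: 0.998
```

```bash
python3 -c "
from h import *
to(578,-28,12,.062)"
```

```text
t 2.28 pos [579.5 -59.3  13.1] rot [-3.137  0.005  0.068] F [ 0.3 -0.3  0.1] op 0.998 | move [ 0.07 -3.13  0.12] twist 0.006
```

Request:
arm_command([
  {"translation":[0,-1,0],"twist":0.002,"gripper":1},
  {"translation":[0,-2,0],"twist":0.002,"gripper":1},
  {"translation":[0,-3,0],"twist":0.002,"gripper":1},
  {"translation":[0,-3.5,0],"twist":0.002,"gripper":1},
  {"translation":[0,-4,0],"twist":0.002,"gripper":1},
])

```text
clock: 2.7
eef_pos: [577.2, -18.7, 14.2]
tcp_rot: [-3.138, 0.004, 0.068]
contact_force: [-1.1, -6.4, 3.3]
opening: 1.001
```

Request:
arm_command([
  {"translation":[0,-0.4,0],"twist":0,"gripper":1},
  {"translation":[0,-0.8,0],"twist":0,"gripper":1},
  {"translation":[0,-1.2,0],"twist":0,"gripper":1},
  {"translation":[0,-1.6,0],"twist":0,"gripper":1},
  {"translation":[0,-2.0,0],"twist":0,"gripper":1},
])

```text
clock: 3.12
eef_pos: [576.3, 1.2, 14.6]
tcp_rot: [-3.139, 0.003, 0.068]
contact_force: [0.5, -5.4, 3.7]
opening: 1.0
```

```bash
python3 -c "
from h import *
cv2.imwrite('pics/d_top.png',cv2.resize(grab_frame('top')[155:265,105:240],None,fx=5,fy=5,interpolation=cv2.INTER_CUBIC))
to(578,10,12,.062)"
```

```text
t 3.17 pos [576.3   1.8  14.7] rot [-3.138e+00  3.000e-03  6.800e-02] F [ 0.  -1.9  2.6] op 1.007 | move [ 0.22 -0.8   0.27] twist 0.006
```

View pics/d_top.png

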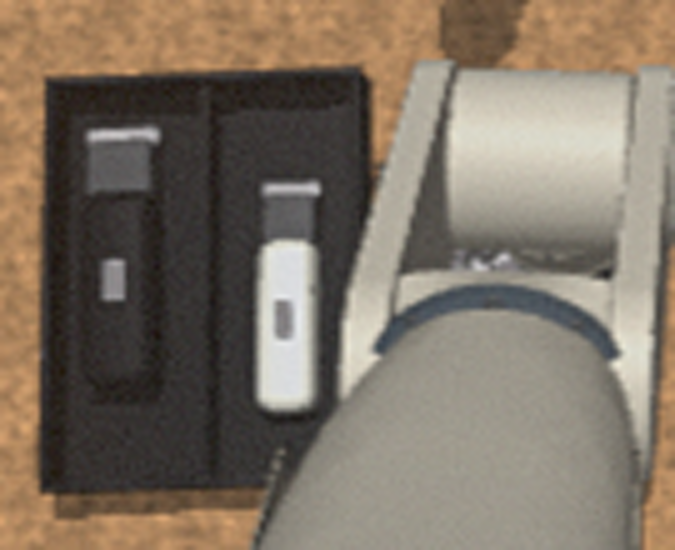

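The arm hides the gap in this view, but the push force is a steady ~5 N. I'll continue in small steps until the force rises.

Request:
arm_command([
  {"translation":[0,-0.2,0],"twist":0,"gripper":1},
  {"translation":[0,-0.4,0],"twist":0,"gripper":1},
  {"translation":[0,-0.5,0],"twist":0,"gripper":1},
  {"translation":[0,-0.6,0],"twist":0,"gripper":1},
  {"translation":[0,-0.7,0],"twist":0,"gripper":1},
])

```text
clock: 3.58
eef_pos: [575.9, 8.7, 14.7]
tcp_rot: [-3.138, 0.003, 0.068]
contact_force: [0.3, -4.2, 1.2]
opening: 0.997
```

Request:
arm_command([
  {"translation":[0,-0.1,0],"twist":0,"gripper":1},
  {"translation":[0,-0.2,0],"twist":0,"gripper":1},
  {"translation":[0,-0.25,0],"twist":0,"gripper":1},
  {"translation":[0,-0.3,0],"twist":0,"gripper":1},
  {"translation":[0,-0.35,0],"twist":0,"gripper":1},
])

```text
clock: 4.0
eef_pos: [575.6, 10.6, 14.7]
tcp_rot: [-3.14, 0.003, 0.068]
contact_force: [-0.5, -19.6, 2.5]
opening: 1.0
```

Contact at y≈10.6, as predicted. I'll press a bit more so it squares up, then look with the wrist camera.

Request:
arm_command([
  {"translation":[0,-0.1,0],"twist":0,"gripper":1},
  {"translation":[0,-0.15,0],"twist":0,"gripper":1},
  {"translation":[0,-0.2,0],"twist":0,"gripper":1},
  {"translation":[0,-0.2,0],"twist":0,"gripper":1},
  {"translation":[0,-0.2,0],"twist":0,"gripper":1},
])

```text
clock: 4.42
eef_pos: [575.4, 10.6, 14.7]
tcp_rot: [3.141, 0.003, 0.067]
contact_force: [-0.1, -17.8, 2.5]
opening: 0.999
```

```bash
python3 -c "
from h import *
to(578,10,12,.062)
im=grab_frame('wrist');cv2.imwrite('pics/e_w.png',im)
im=grab_frame('scene');cv2.imwrite('pics/e_s.png',cv2.resize(im[60:260,150:390],None,fx=3,fy=3))"
```

```text
t 4.42 pos [575.4  10.6  14.7] rot [3.141e+00 3.000e-03 6.700e-02] F [ -0.1 -17.8   2.5] op 0.999 | move [0.26 0.07 0.27] twist 0.005
```

View pics/e_w.png

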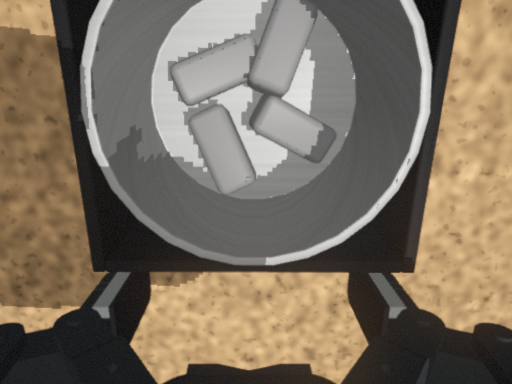

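View pics/e_s.png

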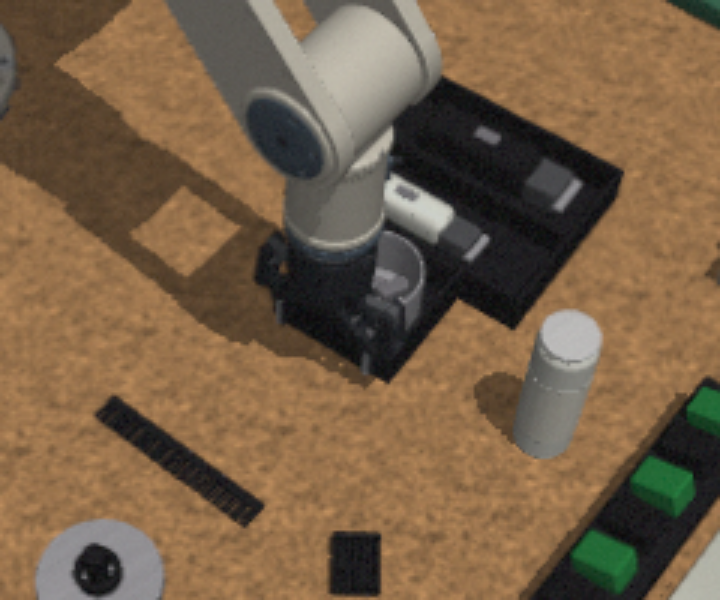

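In the wrist view the near face lies level at row 271 against both fingers. The scene view shows the caddy touching the tray. I'll back off straight, then rise.

Request:
arm_command([
  {"translation":[0,1,0],"twist":0,"gripper":1},
  {"translation":[0,2.5,0],"twist":0,"gripper":1},
  {"translation":[0,4,0],"twist":0,"gripper":1},
  {"translation":[0,5,-3],"twist":0,"gripper":1},
  {"translation":[0,6,-7],"twist":0,"gripper":1},
])

```text
clock: 4.93
eef_pos: [576.6, -49.4, 82.2]
tcp_rot: [-3.14, 0.01, 0.066]
contact_force: [1.2, 0.2, -0.9]
opening: 1.001
```

Request:
arm_command([
  {"translation":[0,2,-4],"twist":0,"gripper":1},
  {"translation":[0,3,-8],"twist":0,"gripper":1},
  {"translation":[0,4,-12],"twist":0,"gripper":1},
  {"translation":[0,4,-16],"twist":0,"gripper":1},
  {"translation":[0,4,-16],"twist":0,"gripper":1},
])

```text
clock: 5.35
eef_pos: [584.9, -90.3, 250.5]
tcp_rot: [3.141, -0.001, 0.065]
contact_force: [1.1, 0.4, 0.4]
opening: 1.001
```

```bash
python3 -c "
from h import *
to(570,-287,230,.066)
c=camera_model('wrist');np.save('cw2.npy',c['pose'])
im=grab_frame('wrist');cv2.imwrite('pics/f_w.png',im)
to(570,-287,230,.066)
im=grab_frame('top');cv2.imwrite('pics/f_top.png',im);cv2.imwrite('pics/f_topz.png',cv2.resize(im[155:265,105:240],None,fx=5,fy=5,interpolation=cv2.INTER_CUBIC))
"
```

```text
t 5.35 pos [584.9 -90.3 250.5] rot [ 3.141e+00 -1.000e-03  6.500e-02] F [1.1 0.4 0.4] op 1.001 | move [-2.77 19.53  2.06] twist -0.001
t 5.4 pos [583.5 -89.7 246.9] rot [-3.141e+00  2.000e-03  6.600e-02] F [ 0.1  0.7 -1. ] op 1.006 | move [-2.64 19.6   1.69] twist -0.0
```

View pics/f_w.png

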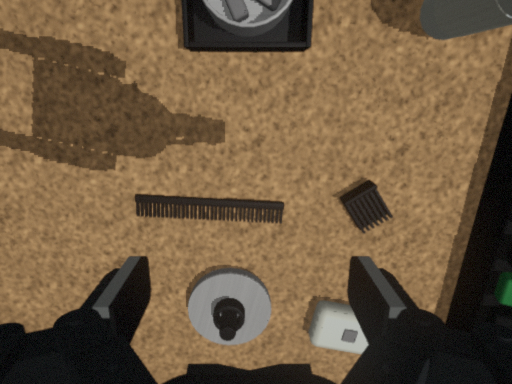

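View pics/f_topz.png

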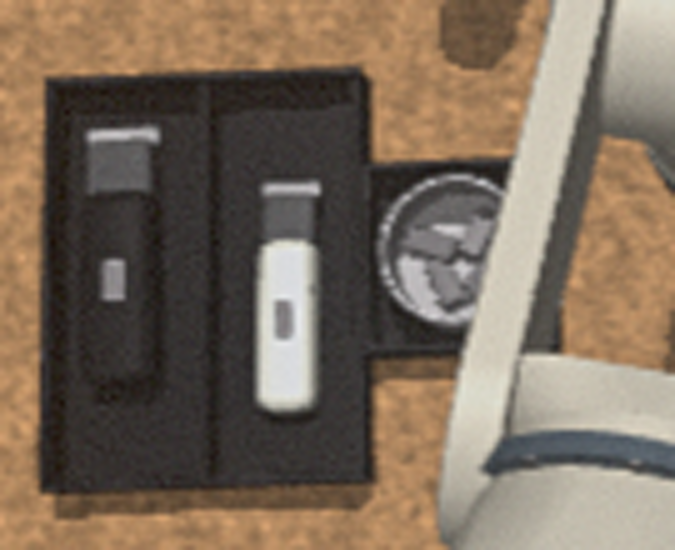

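The caddy now butts the tray: its corner meets the tray's right side at zoom column 370 with no counter showing. The lids are at (229,308) in the wrist view. I'll go over them.

Request:
arm_command([
  {"translation":[-1.2,3.2,1],"twist":0,"gripper":1},
  {"translation":[-1.2,6.4,2],"twist":0,"gripper":1},
  {"translation":[-1.2,9.6,3],"twist":0,"gripper":1},
  {"translation":[-1.2,12.0,4],"twist":0,"gripper":1},
  {"translation":[-1.2,13.0,5],"twist":0,"gripper":1},
])

```text
clock: 5.87
eef_pos: [577.1, -221.8, 191.4]
tcp_rot: [-3.14, 0.009, 0.065]
contact_force: [-0.3, -0.2, 0.4]
opening: 0.999
```

Request:
arm_command([
  {"translation":[0,0.5,0],"twist":0,"gripper":1},
  {"translation":[0,0.5,0],"twist":0,"gripper":1},
  {"translation":[0,0.5,0],"twist":0,"gripper":1},
  {"translation":[0,0.5,0],"twist":0,"gripper":1},
  {"translation":[0,0.5,0],"twist":0,"gripper":1},
])

```text
clock: 6.28
eef_pos: [577.9, -225.7, 192.0]
tcp_rot: [-3.14, 0.008, 0.066]
contact_force: [0.3, 0.2, -0.3]
opening: 1.003
```

```bash
python3 -c "
from h import *
to(570,-287,230,.066)
c=camera_model('wrist');np.save('cw3.npy',c['pose'])
im=grab_frame('wrist');cv2.imwrite('pics/g_w.png',im)
to(570,-287,230,.066)
t=grab_frame('top');cv2.imwrite('pics/g_top.png',t)
g=cv2.inRange(cv2.cvtColor(im,cv2.COLOR_BGR2HSV),(0,0,90),(180,60,255))
cs,_=cv2.findContours(g,cv2.RETR_EXTERNAL,cv2.CHAIN_APPROX_NONE)
for k in cs:
    if cv2.contourArea(k)>800: print(cv2.boundingRect(k),cv2.fitEllipse(k),cv2.contourArea(k))
"
```

```text
t 6.28 pos [ 577.9 -225.7  192. ] rot [-3.14   0.008  0.066] F [ 0.3  0.2 -0.3] op 1.003 | move [-1.22  6.05 -3.8 ] twist -0.0
t 6.33 pos [ 577.8 -225.9  192. ] rot [-3.14   0.008  0.066] F [ 0.3  0.4 -0.1] op 1.0 | move [-1.22  6.04 -3.8 ] twist -0.0
(342, 224, 107, 69) ((393.43780517578125, 256.85784912109375), (62.297691345214844, 100.53433227539062), 99.37564086914062) 3869.5
(188, 180, 107, 100) ((241.30369567871094, 230.1476287841797), (98.57340240478516, 106.13138580322266), 91.27256774902344) 8214.5
```

View pics/g_w.png

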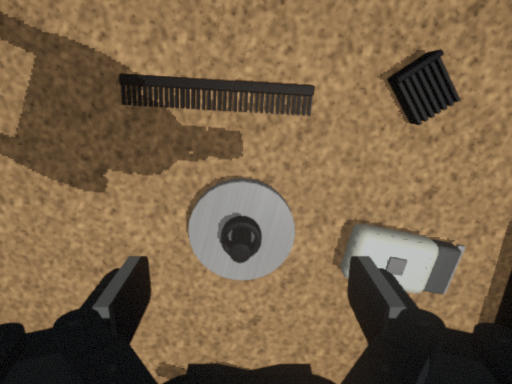

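View pics/g_top.png

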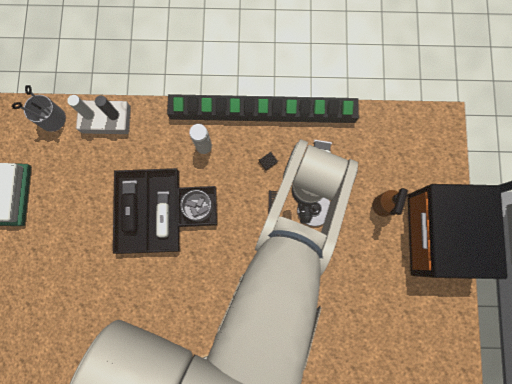

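The wrist view shows the lid plate centred at (241,230), with the knob leaning down the image to about (241,248). The top view shows the caddy fully flush at (198,206). I'll measure both.

```bash
python3 -c "
from h import *
c=camera_model('wrist')
print('plate',onplane(c,[[241.3,230.1]],20).round(1))
P=onplane(c,[[241.3,230.1]],20)[0]
print('pred knob top, collar top',proj(c,[[P[0],P[1],64],[P[0],P[1],38]]).round(1))
im=cv2.imread('pics/g_w.png');cv2.imwrite('pics/g_z.png',cv2.resize(np.clip(im[190:290,180:300]*2.2,0,255).astype(np.uint8),None,fx=6,fy=6,interpolation=cv2.INTER_CUBIC))
t=cv2.imread('pics/g_top.png');ct=camera_model('top')
cv2.imwrite('pics/g_tz.png',cv2.resize(np.clip(t[155:265,105:240]*1.8,0,255).astype(np.uint8),None,fx=5,fy=5,interpolation=cv2.INTER_CUBIC))
g=cv2.inRange(cv2.cvtColor(t,cv2.COLOR_BGR2HSV),(0,0,85),(180,45,255))
cs,_=cv2.findContours(g,cv2.RETR_EXTERNAL,cv2.CHAIN_APPROX_NONE)
for k in cs:
    if 175<cv2.boundingRect(k)[0]<220 and 180<cv2.boundingRect(k)[1]<230 and len(k)>20: 
        e=cv2.minEnclosingCircle(k);print(cv2.boundingRect(k),e,onplane(ct,[e[0]],65))
"
```

```text
plate [[ 573.7 -285.8   20. ]]
pred knob top, collar top [[239.8 250.2]
 [240.7 237.7]]
(180, 190, 32, 30) ((195.5, 204.35714721679688), 15.55940055847168) [[572.09326437  80.51601876  65.        ]]
```

View pics/g_z.png

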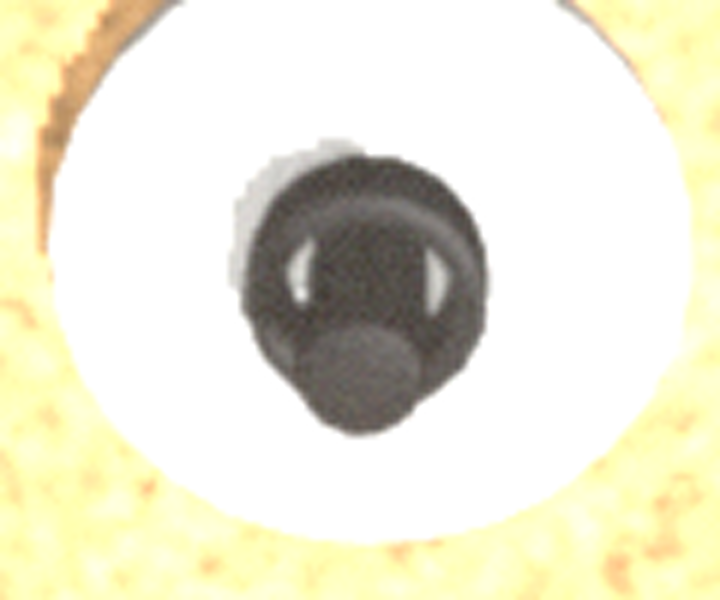

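View pics/g_tz.png

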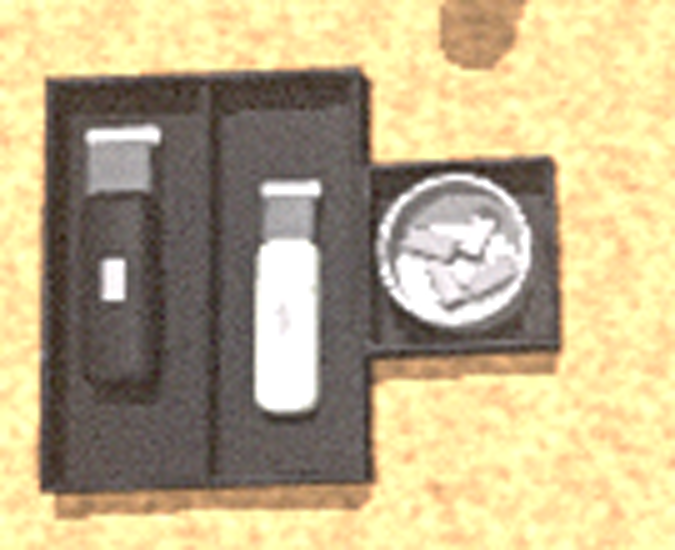

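The zoom shows the knob's top disc at (359,378), which is pixel (239.4,252.6). The caddy touches the tray at column ~371.

```bash
python3 -c "
from h import *
c=camera_model('wrist')
K=onplane(c,[[239.4,252.6]],64)[0];print('knob',K.round(1))
to(K[0],K[1],100,.066)"
```

```text
knob [ 573.4 -288.2   64. ]
t 6.38 pos [ 577.8 -226.   192. ] rot [-3.14   0.008  0.066] F [ 0.1 -0.8  0.7] op 0.998 | move [-0.77  6.19  9.2 ] twist -0.0
```

Request:
arm_command([
  {"translation":[-0.75,3,3],"twist":0,"gripper":1},
  {"translation":[-0.75,6.15,6],"twist":0,"gripper":1},
  {"translation":[-0.75,6.15,9],"twist":0,"gripper":1},
  {"translation":[-0.75,6.15,9],"twist":0,"gripper":1},
  {"translation":[-0.75,6.15,9],"twist":0,"gripper":1},
])

```text
clock: 6.8
eef_pos: [572.5, -286.8, 101.0]
tcp_rot: [-3.138, 0.011, 0.065]
contact_force: [1.2, 0.2, 0.9]
opening: 1.002
```

```bash
python3 -c "
from h import *
to(573.4,-287.6,44,.066)
im=grab_frame('wrist');cv2.imwrite('pics/h_w.png',im)
"
```

```text
t 6.8 pos [ 572.5 -286.8  101. ] rot [-3.138  0.011  0.065] F [1.2 0.2 0.9] op 1.002 | move [0.15 0.1  5.7 ] twist -0.001
```

View pics/h_w.png

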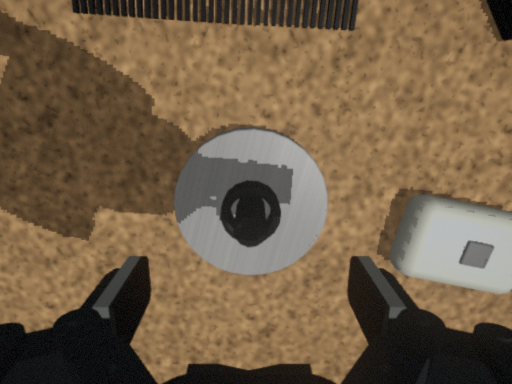

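The knob is at column 250, midway between the fingers. I'll descend 55 mm.

Request:
arm_command([
  {"translation":[0.1,0.1,1.5],"twist":0,"gripper":1},
  {"translation":[0.1,0.1,3],"twist":0,"gripper":1},
  {"translation":[0.1,0.1,4.5],"twist":0,"gripper":1},
  {"translation":[0.1,0.1,5.4],"twist":0,"gripper":1},
  {"translation":[0.1,0.1,5.4],"twist":0,"gripper":1},
])

```text
clock: 7.27
eef_pos: [574.1, -287.0, 47.9]
tcp_rot: [-3.139, 0.01, 0.067]
contact_force: [-0.8, -0.1, -0.8]
opening: 1.0
```

Request:
arm_command([
  {"translation":[0,0,0],"twist":0,"gripper":0.5},
  {"translation":[0,0,0],"twist":0,"gripper":0.4},
  {"translation":[0,0,0],"twist":0,"gripper":0.35},
  {"translation":[0,0,0],"twist":0,"gripper":0.32},
  {"translation":[0,0,0],"twist":0,"gripper":0.32},
], squeeze=30)

```text
clock: 7.68
eef_pos: [574.5, -287.2, 48.5]
tcp_rot: [-3.139, 0.009, 0.067]
contact_force: [-0.8, 0.3, -1.1]
opening: 0.329
```

```bash
python3 -c "
from h import *
to(573.4,-287.6,44,.066)
im=grab_frame('wrist');cv2.imwrite('pics/i_w.png',im)
"
```

```text
t 7.68 pos [ 574.5 -287.2   48.5] rot [-3.139  0.009  0.067] F [-0.8  0.3 -1.1] op 0.329 | move [-0.11  0.03  0.46] twist 0.001
```

View pics/i_w.png

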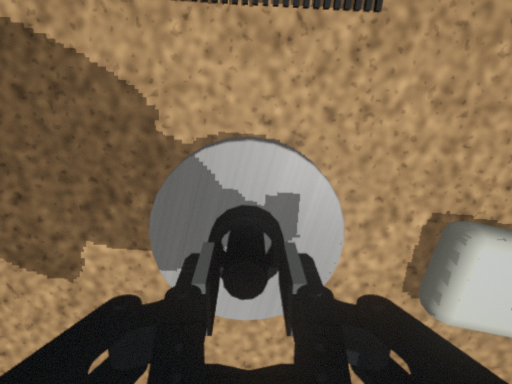

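The tips straddle the knob (pads at columns 210 and 287, knob at 246), above the collar. I'll lower 4 mm and close.

Request:
arm_command([
  {"translation":[-0.05,0.03,0.2],"twist":0,"gripper":0.32},
  {"translation":[-0.05,0.03,0.4],"twist":0,"gripper":0.32},
  {"translation":[-0.05,0.03,0.4],"twist":0,"gripper":0.2},
  {"translation":[-0.05,0.03,0.4],"twist":0,"gripper":0.1},
  {"translation":[-0.05,0.03,0.4],"twist":0,"gripper":0},
], squeeze=60)

```text
clock: 8.15
eef_pos: [573.4, -287.4, 44.2]
tcp_rot: [-3.139, 0.01, 0.067]
contact_force: [-3.0, 0.2, 0.2]
opening: 0.209
```

Request:
arm_command([
  {"translation":[0,0,0],"twist":0,"gripper":0},
  {"translation":[0,0,0],"twist":0,"gripper":0},
  {"translation":[0,0,0],"twist":0,"gripper":0},
  {"translation":[0,0,0],"twist":0,"gripper":0},
  {"translation":[0,0,0],"twist":0,"gripper":0},
])

```text
clock: 8.57
eef_pos: [573.4, -287.5, 44.2]
tcp_rot: [-3.139, 0.01, 0.067]
contact_force: [-1.9, -0.1, 0.5]
opening: 0.21
```

Request:
arm_command([
  {"translation":[0,0,-0.3],"twist":0,"gripper":0},
  {"translation":[0,0,-0.7],"twist":0,"gripper":0},
  {"translation":[0,0,-1.2],"twist":0,"gripper":0},
  {"translation":[0,0,-1.6],"twist":0,"gripper":0},
  {"translation":[0,0,-2],"twist":0,"gripper":0},
])

```text
clock: 8.98
eef_pos: [573.7, -287.5, 64.8]
tcp_rot: [-3.139, 0.009, 0.067]
contact_force: [-0.1, 0.5, -3.4]
opening: 0.204
```

```bash
python3 -c "
from h import *
to(573.4,-287.6,44,.066)
im=grab_frame('wrist');cv2.imwrite('pics/j_w.png',im)
im=grab_frame('scene');cv2.imwrite('pics/j_s.png',cv2.resize(im[160:310,100:300],None,fx=3.5,fy=3.5))
"
```

```text
t 8.98 pos [ 573.7 -287.5   64.8] rot [-3.139  0.009  0.067] F [-0.1  0.5 -3.4] op 0.204 | move [-0.02  0.01  2.08] twist 0.001
```

View pics/j_w.png

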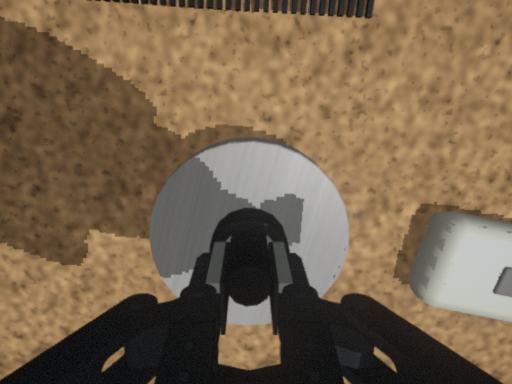

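View pics/j_s.png

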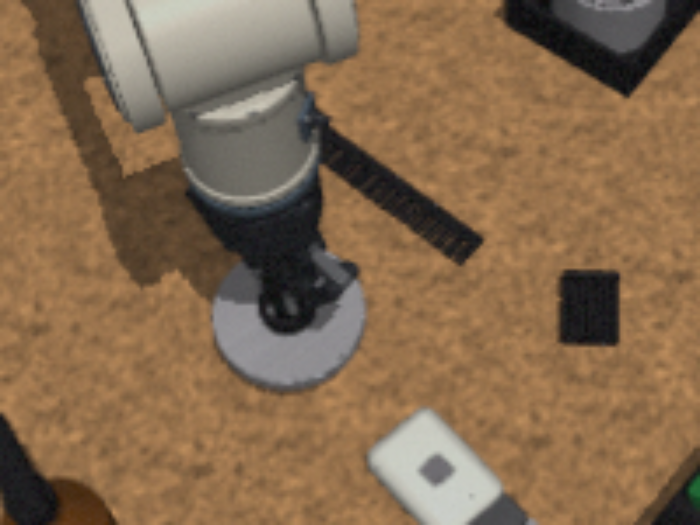

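Both lids are lifted: the wrist carries 3.4 N, which matches 0.34 kg, and the wrist view is unchanged with the plate centred at (250,230). I'll rise to z≈165 and go towards the tin.

Request:
arm_command([
  {"translation":[0,0,-1.5],"twist":0,"gripper":0},
  {"translation":[0,0,-3.5],"twist":0,"gripper":0},
  {"translation":[0,0,-6],"twist":0,"gripper":0},
  {"translation":[0,0,-8.5],"twist":0,"gripper":0},
  {"translation":[0,0,-10],"twist":0,"gripper":0},
])

```text
clock: 9.5
eef_pos: [575.8, -288.3, 167.8]
tcp_rot: [-3.141, 0.006, 0.067]
contact_force: [0.5, -0.0, -2.7]
opening: 0.21
```

Request:
arm_command([
  {"translation":[0,-1.5,0],"twist":0,"gripper":0},
  {"translation":[0,-4,0],"twist":0,"gripper":0},
  {"translation":[0,-7,0],"twist":0,"gripper":0},
  {"translation":[0,-9.5,0],"twist":0,"gripper":0},
  {"translation":[0,-11,0],"twist":0,"gripper":0},
])

```text
clock: 9.92
eef_pos: [567.3, -175.6, 167.1]
tcp_rot: [-3.139, 0.008, 0.068]
contact_force: [0.5, -0.2, -4.2]
opening: 0.207
```

Request:
arm_command([
  {"translation":[1.0,-1.5,0],"twist":0,"gripper":0},
  {"translation":[1.0,-4,0],"twist":0,"gripper":0},
  {"translation":[1.0,-7,0],"twist":0,"gripper":0},
  {"translation":[1.0,-9.5,0],"twist":0,"gripper":0},
  {"translation":[1.0,-11,0],"twist":0,"gripper":0},
])

```text
clock: 10.33
eef_pos: [569.1, -62.6, 166.7]
tcp_rot: [-3.139, 0.009, 0.068]
contact_force: [-0.1, -0.0, -3.7]
opening: 0.208
```

Request:
arm_command([
  {"translation":[0,0,0],"twist":0,"gripper":0},
  {"translation":[0,0,0],"twist":0,"gripper":0},
  {"translation":[0,0,0],"twist":0,"gripper":0},
  {"translation":[0,0,0],"twist":0,"gripper":0},
  {"translation":[0,0,0],"twist":0,"gripper":0},
])

```text
clock: 10.75
eef_pos: [569.2, -63.6, 166.6]
tcp_rot: [-3.139, 0.009, 0.067]
contact_force: [0.6, 0.4, -3.3]
opening: 0.208
```

```bash
python3 -c "
from h import *
to(572,80,160,.066)
c=camera_model('wrist');im=grab_frame('wrist');cv2.imwrite('pics/k_w.png',im);np.save('ck.npy',c['pose'])
P=sense()['eef_pos']
print('pred lid plate px (z tcp-24)',proj(c,[P-[0,0,24.2]]),'tin pred',proj(c,[572,80.5,65]))
g=cv2.inRange(cv2.cvtColor(im,cv2.COLOR_BGR2HSV),(0,0,90),(180,50,255))
cs,_=cv2.findContours(g,cv2.RETR_EXTERNAL,cv2.CHAIN_APPROX_NONE)
for k in cs:
    if cv2.contourArea(k)>800: print(cv2.boundingRect(k),cv2.fitEllipse(k),cv2.contourArea(k))
"
```

```text
t 10.75 pos [569.2 -63.6 166.6] rot [-3.139  0.009  0.067] F [ 0.6  0.4 -3.3] op 0.208 | move [  1.26 -14.31   0.69] twist 0.001
pred lid plate px (z tcp-24) [[247.37927574 238.53900377]] tin pred [[268.51331492 -26.03867439]]
(226, 296, 47, 33) ((248.88385009765625, 313.3493957519531), (32.57337951660156, 51.92789840698242), 89.89167022705078) 1048.0
(149, 144, 199, 155) ((248.25611877441406, 226.03915405273438), (164.18626403808594, 194.7585906982422), 88.54965209960938) 17515.5
(203, 0, 136, 53) ((269.2178955078125, 20.766328811645508), (53.75758743286133, 121.41079711914062), 90.99839782714844) 4246.0
```

View pics/k_w.png

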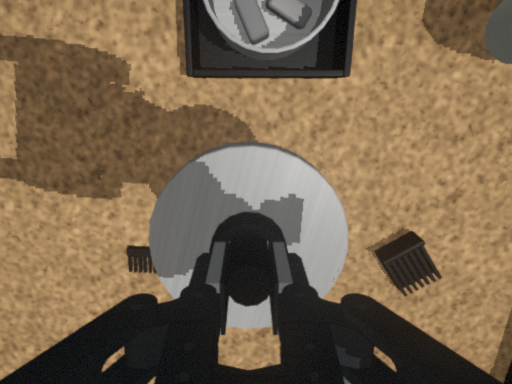

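The wrist view shows the lids in hand, plate spanning columns 150–348. The tin is partly out of view at the top (column ~270). I'll move 55 mm closer so both show.

Request:
arm_command([
  {"translation":[0.7,-1.0,0],"twist":0,"gripper":0},
  {"translation":[0.9,-3,0],"twist":0,"gripper":0},
  {"translation":[0.9,-5,0],"twist":0,"gripper":0},
  {"translation":[0.9,-5.5,0],"twist":0,"gripper":0},
  {"translation":[0.9,-5.5,0],"twist":0,"gripper":0},
])

```text
clock: 11.22
eef_pos: [574.7, -6.8, 166.7]
tcp_rot: [-3.138, 0.009, 0.069]
contact_force: [-0.3, -0.1, -2.7]
opening: 0.207
```

Request:
arm_command([
  {"translation":[0,0,0],"twist":0,"gripper":0},
  {"translation":[0,0,0],"twist":0,"gripper":0},
  {"translation":[0,0,0],"twist":0,"gripper":0},
  {"translation":[0,0,0],"twist":0,"gripper":0},
  {"translation":[0,0,0],"twist":0,"gripper":0},
])

```text
clock: 11.63
eef_pos: [574.7, -7.3, 166.7]
tcp_rot: [-3.139, 0.009, 0.068]
contact_force: [-0.2, -0.1, -3.5]
opening: 0.205
```

```bash
cat > m.py <<'E'
from h import *
import sys
from scipy.optimize import least_squares
def circ(p):
    f=lambda q:np.hypot(p[:,0]-q[0],p[:,1]-q[1])-q[2]
    r=least_squares(f,[*p.mean(0)[:2],50],loss='soft_l1',f_scale=.7);return r.x,np.std(f(r.x))
n=sys.argv[1]
to(572,80,160,.066)
c=camera_model('wrist');im=grab_frame('wrist');cv2.imwrite(f'pics/{n}.png',im);np.save(n+'.npy',c['pose'])
P=sense()['eef_pos']
print('tin pred',proj(c,[572,80.5,65]))
g=cv2.inRange(cv2.cvtColor(im,cv2.COLOR_BGR2HSV),(0,0,90),(180,50,255))
cs,_=cv2.findContours(g,cv2.RETR_EXTERNAL,cv2.CHAIN_APPROX_NONE)
for k in cs:
    if cv2.contourArea(k)>2500: print(cv2.boundingRect(k),cv2.contourArea(k))
E
python3 m.py l_w
```

```text
t 11.63 pos [574.7  -7.3 166.7] rot [-3.139  0.009  0.068] F [-0.2 -0.1 -3.5] op 0.205 | move [ 0.33 -8.73  0.69] twist 0.002
tin pred [[253.3290491   70.63975366]]
(149, 143, 199, 156) 17615.5
(188, 0, 137, 137) 11436.5
```

View pics/l_w.png

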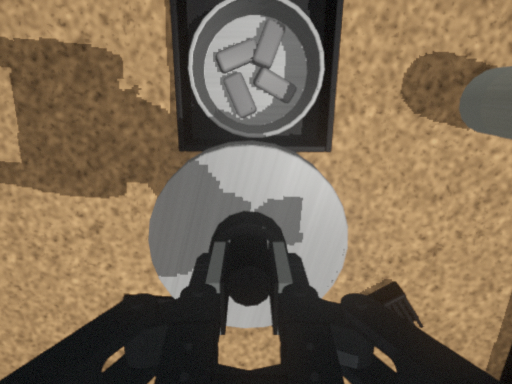

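The tin is fully visible (rim columns 188–325, rows 0–137), and so is the held plate. I'll fit both circles.

```bash
cat > m2.py <<'E'
from h import *
import sys
from scipy.optimize import least_squares
def circ(p,R=None):
    f=lambda q:np.hypot(p[:,0]-q[0],p[:,1]-q[1])-(R or q[2])
    r=least_squares(f,[*p.mean(0)[:2],50],loss='soft_l1',f_scale=.7);return r.x.round(1),np.median(abs(f(r.x))).round(2)
n=sys.argv[1];im=cv2.imread(f'pics/{n}.png')
c=camera_model('wrist');c['pose']=np.load(n+'.npy')
zt=sense()['eef_pos'][2]
g=cv2.inRange(cv2.cvtColor(im,cv2.COLOR_BGR2HSV),(0,0,90),(180,50,255))
cs,_=cv2.findContours(g,cv2.RETR_EXTERNAL,cv2.CHAIN_APPROX_NONE)
for k in cs:
    if cv2.contourArea(k)<2500: continue
    k=k.reshape(-1,2).astype(float)
    if k[:,1].min()<5:
        k=k[k[:,1]>3]; print('tin',circ(onplane(c,k,65)),circ(onplane(c,k,65),46))
    else:
        z=zt-24.2
        h=cv2.convexHull(k.astype(np.float32)).reshape(-1,2)
        for lo in(0,190,215): 
            q=k[(k[:,1]>lo)&((k[:,0]<200)|(k[:,0]>300)) | (k[:,1]<(160 if lo==0 else 0))]
            print('lid',lo,len(q),circ(onplane(c,q,z)),circ(onplane(c,q,z),54))
print(sense()['eef_pos'])
E
python3 m2.py l_w
```

```text
lid 0 489 (array([575.1,  -8.9,  52.5]), np.float64(0.33)) (array([575.2, -10.3,  50. ]), np.float64(0.84))
lid 190 307 (array([575. ,  -8.1,  52.6]), np.float64(1.03)) (array([574.7,  -6.2,  50. ]), np.float64(1.72))
lid 215 257 (array([574.8,  -6.2,  52.9]), np.float64(1.67)) (array([574.6,  -3. ,  50. ]), np.float64(2.24))
tin (array([573.2,  81. ,  42.6]), np.float64(2.79)) (array([572.8,  82.2,  50. ]), np.float64(2.9))
[574.680478    -7.24885597 166.74711108]
```

```bash
cat >> m2.py <<'E'
print('--hull')
for k in cs:
    if cv2.contourArea(k)<2500: continue
    h=cv2.convexHull(k).reshape(-1,2).astype(float)
    if h[:,1].min()<5:
        h=h[h[:,1]>3]; print('tin',len(h),circ(onplane(c,h,65)),circ(onplane(c,h,65),46))
E
python3 m2.py l_w | sed -n '/hull/,$p'
```

```text
--hull
tin 44 (array([573.6,  81.7,  45.7]), np.float64(0.09)) (array([573.6,  81.8,  50. ]), np.float64(0.28))
```

```bash
python3 -c "
from h import *
im=cv2.imread('pics/l_w.png')
cv2.imwrite('pics/l_z.png',cv2.resize(np.clip(im[200:330,190:310]*3.5,0,255).astype(np.uint8),None,fx=4.5,fy=4.5,interpolation=cv2.INTER_CUBIC))
c=camera_model('wrist');P=sense()['eef_pos']
for dy in(-3,0,3): print(proj(c,[P+[0,dy,19.8]]),end='')
th=np.linspace(0,2*np.pi,5)[:4]
print(proj(c,[P+[10*np.cos(a),10*np.sin(a),19.8] for a in th]))
"
```

```text
[[245.60867222 290.44797904]][[246.0734977  284.09097797]][[246.54400894 277.65724799]][[270.32930844 285.63447133]
 [247.66473349 262.33674753]
 [221.77877557 282.57009119]
 [244.54547978 304.99209501]]
```

View pics/l_z.png

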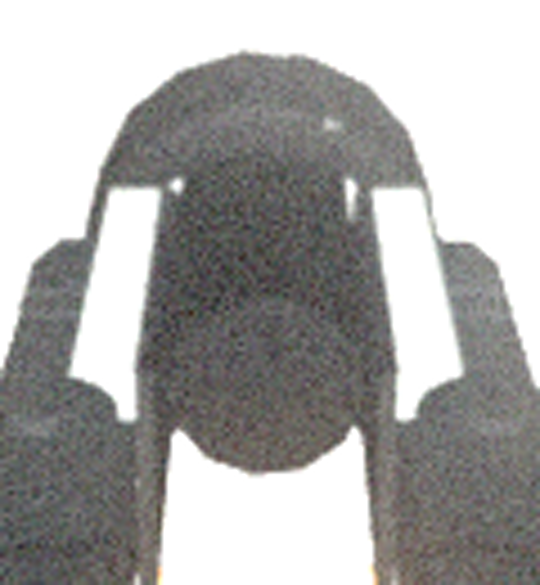

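The knob sits within ~0.5 mm of the TCP in y and is centred between the pads in x. The wrist view puts the tin at (573.6, 81.7) and the top view at (572.1, 80.5). I'll aim for (572.8, 81.4).

```bash
python3 -c "
from h import *
to(572.8,81.4,140,.068)"
```

```text
t 11.68 pos [574.7  -7.2 166.7] rot [-3.139  0.009  0.068] F [-0.4  0.1 -4.2] op 0.208 | move [ 0.44 -8.85  2.7 ] twist 0.0
```

Request:
arm_command([
  {"translation":[0.4,-1.5,0],"twist":0,"gripper":0},
  {"translation":[0.4,-4,0],"twist":0,"gripper":0},
  {"translation":[0.4,-6.5,0.5],"twist":0,"gripper":0},
  {"translation":[0.4,-8,1.2],"twist":0,"gripper":0},
  {"translation":[0.44,-8.85,2.0],"twist":0,"gripper":0},
])

```text
clock: 12.1
eef_pos: [573.1, 82.9, 147.1]
tcp_rot: [-3.138, 0.008, 0.069]
contact_force: [0.7, 0.6, -3.6]
opening: 0.207
```

Request:
arm_command([
  {"translation":[0,0,0.3],"twist":0,"gripper":0},
  {"translation":[0,0,0.6],"twist":0,"gripper":0},
  {"translation":[0,0,0.7],"twist":0,"gripper":0},
  {"translation":[0,0,0.7],"twist":0,"gripper":0},
  {"translation":[0,0,0.7],"twist":0,"gripper":0},
])

```text
clock: 12.52
eef_pos: [573.2, 82.1, 140.2]
tcp_rot: [-3.138, 0.008, 0.068]
contact_force: [0.2, 0.6, -3.3]
opening: 0.21
```

```bash
python3 -c "
from h import *
to(572.8,81.4,115,.068)
cv2.imwrite('pics/m_w.png',grab_frame('wrist'))
cv2.imwrite('pics/m_s.png',cv2.resize(grab_frame('scene')[60:260,150:390],None,fx=3,fy=3))
to(572.8,81.4,115,.068)"
```

```text
t 12.52 pos [573.2  82.1 140.2] rot [-3.138  0.008  0.068] F [ 0.2  0.6 -3.3] op 0.21 | move [-0.03  0.07  2.52] twist -0.0
t 12.62 pos [573.3  82.3 140.4] rot [-3.138  0.007  0.068] F [ 1.6 -0.1 -3.5] op 0.207 | move [-0.03  0.1   2.54] twist -0.0
```

View pics/m_s.png

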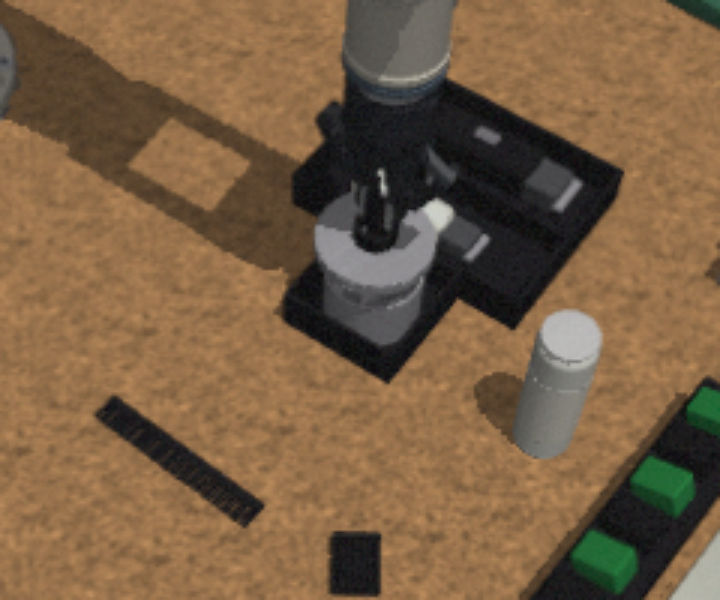

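The lids hang centred over the tin in the scene view at (375,260). I'll lower gently.

Request:
arm_command([
  {"translation":[0,0.08,0.5],"twist":0,"gripper":0},
  {"translation":[0,0.08,1.1],"twist":0,"gripper":0},
  {"translation":[0,0.08,1.7],"twist":0,"gripper":0},
  {"translation":[0,0.08,2.2],"twist":0,"gripper":0},
  {"translation":[0,0.08,2.6],"twist":0,"gripper":0},
])

```text
clock: 13.03
eef_pos: [572.7, 81.6, 113.3]
tcp_rot: [-3.138, 0.008, 0.068]
contact_force: [-0.0, -0.1, -3.1]
opening: 0.211
```

```bash
python3 -c "
from h import *
to(572.8,81.4,97,.068)"
```

```text
t 13.03 pos [572.7  81.6 113.3] rot [-3.138  0.008  0.068] F [-0.  -0.1 -3.1] op 0.211 | move [0.02 0.02 1.63] twist -0.0
```

Request:
arm_command([
  {"translation":[0,0,0.2],"twist":0,"gripper":0},
  {"translation":[0,0,0.4],"twist":0,"gripper":0},
  {"translation":[0,0,0.6],"twist":0,"gripper":0},
  {"translation":[0,0,0.8],"twist":0,"gripper":0},
  {"translation":[0,0,0.9],"twist":0,"gripper":0},
])

```text
clock: 13.45
eef_pos: [572.6, 81.6, 104.2]
tcp_rot: [-3.138, 0.008, 0.068]
contact_force: [-0.0, 0.5, -3.9]
opening: 0.212
```

Request:
arm_command([
  {"translation":[0,0,0.1],"twist":0,"gripper":0},
  {"translation":[0,0,0.2],"twist":0,"gripper":0},
  {"translation":[0,0,0.3],"twist":0,"gripper":0},
  {"translation":[0,0,0.4],"twist":0,"gripper":0},
  {"translation":[0,0,0.5],"twist":0,"gripper":0},
])

```text
clock: 13.87
eef_pos: [572.6, 81.6, 99.1]
tcp_rot: [-3.138, 0.008, 0.068]
contact_force: [-0.3, -0.2, -3.7]
opening: 0.209
```

The plug is inside the mouth (99.1) with no sideways force. I'll lower it the last millimetres.

Request:
arm_command([
  {"translation":[0,0,0.05],"twist":0,"gripper":0},
  {"translation":[0,0,0.1],"twist":0,"gripper":0},
  {"translation":[0,0,0.15],"twist":0,"gripper":0},
  {"translation":[0,0,0.2],"twist":0,"gripper":0},
  {"translation":[0,0,0.22],"twist":0,"gripper":0},
])

```text
clock: 14.28
eef_pos: [572.6, 81.7, 97.2]
tcp_rot: [-3.138, 0.008, 0.068]
contact_force: [-2.4, -0.2, 0.8]
opening: 0.208
```

Request:
arm_command([
  {"translation":[0,0,0.03],"twist":0,"gripper":0},
  {"translation":[0,0,0.05],"twist":0,"gripper":0},
  {"translation":[0,0,0.08],"twist":0,"gripper":0},
  {"translation":[0,0,0.08],"twist":0,"gripper":0},
  {"translation":[0,0,0.08],"twist":0,"gripper":0},
])

```text
clock: 14.7
eef_pos: [572.4, 81.6, 96.9]
tcp_rot: [-3.138, 0.008, 0.068]
contact_force: [-5.0, -0.5, 6.5]
opening: 0.21
```

```bash
python3 -c "
from h import *
to(572.8,81.4,97,.068)
cv2.imwrite('pics/n_w.png',grab_frame('wrist'))
cv2.imwrite('pics/n_s.png',cv2.resize(grab_frame('scene')[100:220,210:350],None,fx=5,fy=5,interpolation=cv2.INTER_CUBIC))"
```

```text
t 14.7 pos [572.4  81.6  96.9] rot [-3.138  0.008  0.068] F [-5.  -0.5  6.5] op 0.21 | move [ 0.04  0.03 -0.01] twist 0.0
```

View pics/n_s.png

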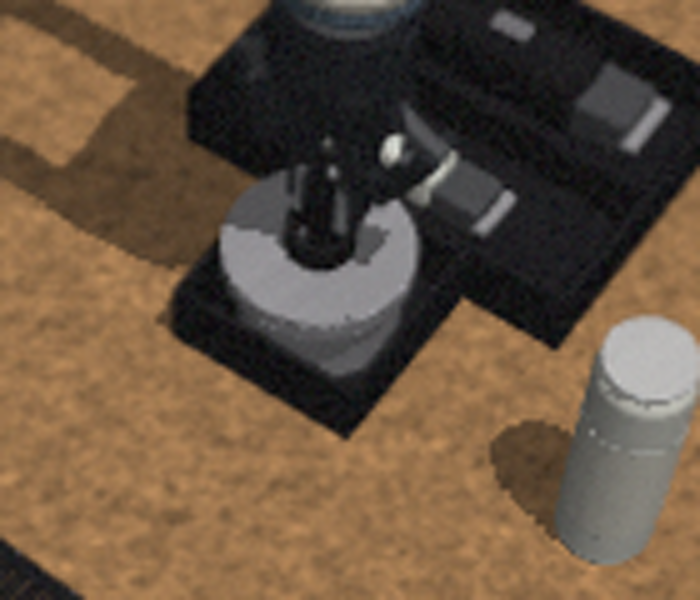

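View pics/n_w.png

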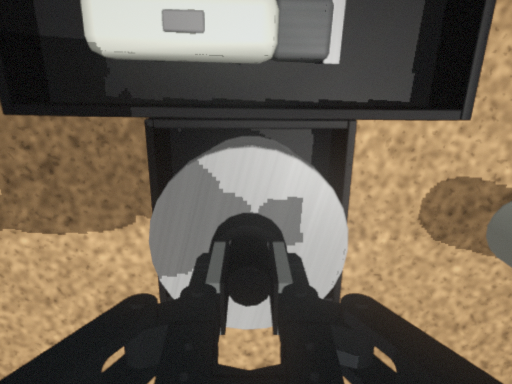

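The lids are seated: TCP z = 96.9 with an upward force of 6.5 N, the plate level, and no gap at row ~118 between caddy and tray in the wrist view. I'll release the knob.

Request:
arm_command([
  {"translation":[0,0,0],"twist":0,"gripper":0.22},
  {"translation":[0,0,0],"twist":0,"gripper":0.26},
  {"translation":[0,0,0],"twist":0,"gripper":0.32},
  {"translation":[0,0,0],"twist":0,"gripper":0.45},
  {"translation":[0,0,0],"twist":0,"gripper":0.65},
])

```text
clock: 15.22
eef_pos: [572.6, 81.7, 96.9]
tcp_rot: [-3.138, 0.008, 0.068]
contact_force: [-0.4, 1.1, 0.1]
opening: 0.577
```

Request:
arm_command([
  {"translation":[0,0,0],"twist":0,"gripper":0.65},
  {"translation":[0,0,0],"twist":0,"gripper":0.65},
  {"translation":[0,0,0],"twist":0,"gripper":0.65},
  {"translation":[0,0,0],"twist":0,"gripper":0.65},
  {"translation":[0,0,0],"twist":0,"gripper":0.65},
])

```text
clock: 15.63
eef_pos: [572.6, 81.7, 96.9]
tcp_rot: [-3.138, 0.008, 0.068]
contact_force: [-0.2, -0.3, -0.1]
opening: 0.65
```

```bash
python3 -c "
from h import *
to(572.8,81.4,97,.068)
im=grab_frame('wrist');c=camera_model('wrist');cv2.imwrite('pics/o_w.png',im)
cv2.imwrite('pics/o_z.png',cv2.resize(np.clip(im[180:330,170:330]*3.,0,255).astype(np.uint8),None,fx=4.5,fy=4,interpolation=cv2.INTER_CUBIC))
for z,n,r in((117,'knob top',10),(91,'collar top',20),(73,'plate',54)): print(n,proj(c,[[572.6+r*a,81.5+r*b,z] for a,b in((0,0),(1,0),(-1,0),(0,1),(0,-1))]).round(1).tolist())"
```

```text
t 15.63 pos [572.6  81.7  96.9] rot [-3.138  0.008  0.068] F [-0.2 -0.3 -0.1] op 0.65 | move [ 0.02  0.03 -0.01] twist 0.0
knob top [[246.1, 284.8], [270.4, 286.3], [221.8, 283.3], [247.7, 263.0], [244.6, 305.7]]
collar top [[246.9, 255.0], [288.1, 257.6], [205.6, 252.4], [249.7, 216.4], [244.3, 291.0]]
plate [[247.4, 239.2], [348.1, 245.7], [146.0, 232.7], [254.6, 138.0], [241.3, 324.3]]
```

View pics/o_w.png

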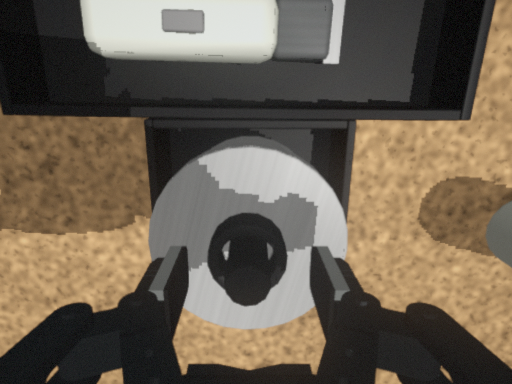

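View pics/o_z.png

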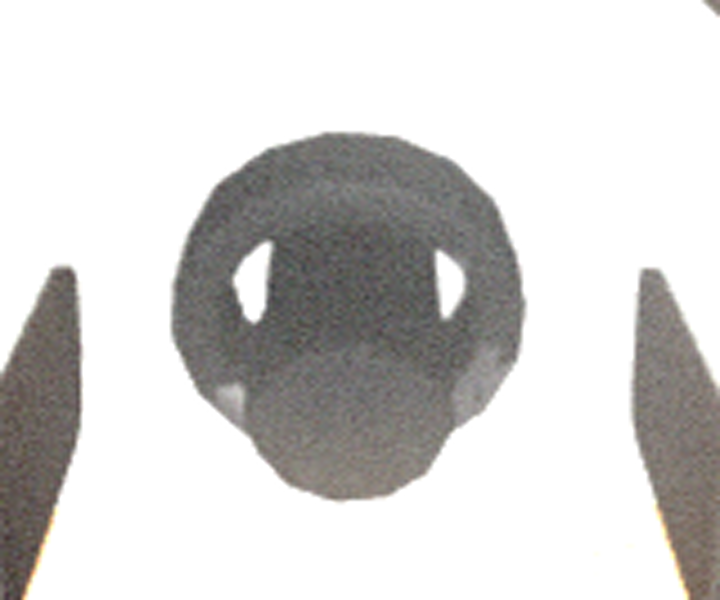

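Collar and knob are concentric (zoom columns 172–525 and ~250–455), within 1 mm of the fingers' middle and clear of both pads. I'll lower to the collar.

Request:
arm_command([
  {"translation":[-0.05,-0.03,0.5],"twist":0,"gripper":0.65},
  {"translation":[-0.05,-0.03,1.0],"twist":0,"gripper":0.65},
  {"translation":[-0.05,-0.03,1.6],"twist":0,"gripper":0.65},
  {"translation":[-0.05,-0.03,2.0],"twist":0,"gripper":0.65},
  {"translation":[-0.05,-0.03,2.25],"twist":0,"gripper":0.65},
])

```text
clock: 16.1
eef_pos: [571.3, 81.9, 73.4]
tcp_rot: [-3.138, 0.009, 0.068]
contact_force: [0.5, -0.5, -0.5]
opening: 0.648
```

Request:
arm_command([
  {"translation":[0,0,0],"twist":0,"gripper":0.62},
  {"translation":[0,0,0],"twist":0,"gripper":0.59},
  {"translation":[0,0,0],"twist":0,"gripper":0.56},
  {"translation":[0,0,0],"twist":0,"gripper":0.54},
  {"translation":[0,0,0],"twist":0,"gripper":0.52},
], squeeze=40)

```text
clock: 16.52
eef_pos: [571.6, 82.0, 73.6]
tcp_rot: [-3.138, 0.009, 0.068]
contact_force: [0.2, 0.4, 0.4]
opening: 0.518
```

```bash
python3 -c "
from h import *
to(572.8,81.4,97,.068)
im=grab_frame('wrist');cv2.imwrite('pics/p_w.png',im)
cv2.imwrite('pics/p_z.png',cv2.resize(np.clip(im[180:340,170:330]*3.,0,255).astype(np.uint8),None,fx=4.5,fy=3.7,interpolation=cv2.INTER_CUBIC))"
```

```text
t 16.52 pos [571.6  82.   73.6] rot [-3.138  0.009  0.068] F [0.2 0.4 0.4] op 0.518 | move [ 0.1   0.06 -2.34] twist 0.0
```

View pics/p_z.png

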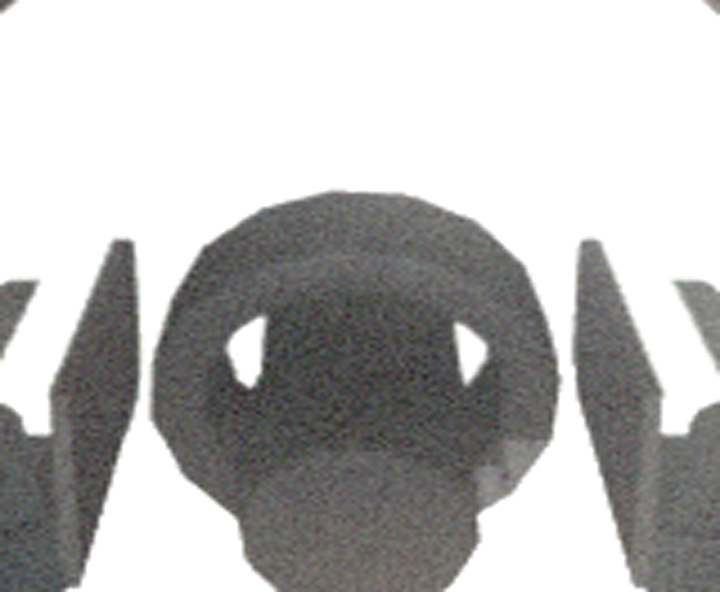

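The gaps left and right of the collar are nearly equal (14 and 19 px in the zoom). I'll close.

Request:
arm_command([
  {"translation":[0,0,0],"twist":0,"gripper":0.5},
  {"translation":[0,0,0],"twist":0,"gripper":0.47},
  {"translation":[0,0,0],"twist":0,"gripper":0.44},
  {"translation":[0,0,0],"twist":0,"gripper":0.4},
  {"translation":[0,0,0],"twist":0,"gripper":0.3},
], squeeze=40)

```text
clock: 16.98
eef_pos: [571.6, 82.0, 74.2]
tcp_rot: [-3.138, 0.009, 0.068]
contact_force: [-2.1, -1.2, 6.6]
opening: 0.454
```

Request:
arm_command([
  {"translation":[0,0,0],"twist":0,"gripper":0.2},
  {"translation":[0,0,0],"twist":0,"gripper":0.2},
  {"translation":[0,0,0],"twist":0,"gripper":0.2},
  {"translation":[0,0,0],"twist":0,"gripper":0.2},
  {"translation":[0,0,0],"twist":0,"gripper":0.2},
])

```text
clock: 17.4
eef_pos: [571.7, 81.9, 74.2]
tcp_rot: [-3.138, 0.009, 0.068]
contact_force: [0.2, -1.2, 1.7]
opening: 0.454
```

```bash
python3 -c "
from h import *
to(572.8,81.4,97,.068);print(sense()['wrist_torque'])
im=grab_frame('wrist');cv2.imwrite('pics/q_w.png',im)
cv2.imwrite('pics/q_z.png',cv2.resize(np.clip(im[180:340,170:330]*3.,0,255).astype(np.uint8),None,fx=4.5,fy=3.7,interpolation=cv2.INTER_CUBIC))"
```

```text
t 17.4 pos [571.7  81.9  74.2] rot [-3.138  0.009  0.068] F [ 0.2 -1.2  1.7] op 0.454 | move [ 0.09  0.05 -2.28] twist -0.0
[-0.04371249  0.05093278  0.00174192]
```

View pics/q_z.png

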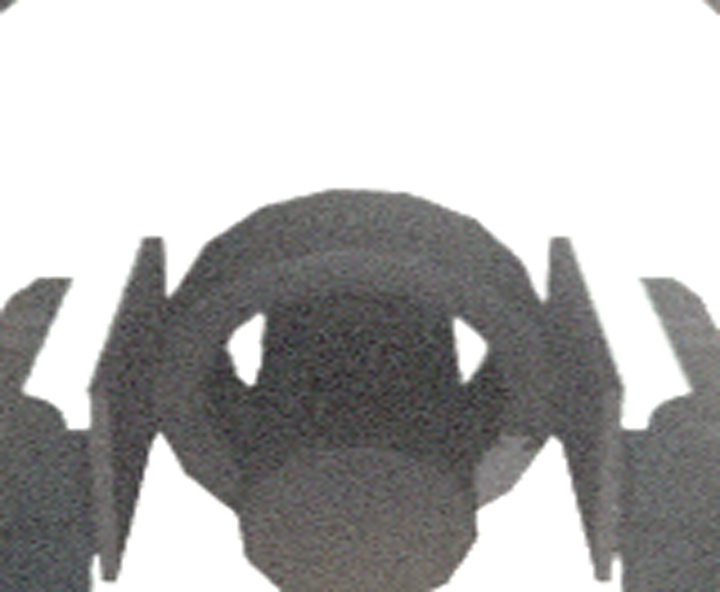

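The collar is gripped at opening 0.454 and the knob is still concentric in it. I'll lift slowly and straight.

Request:
arm_command([
  {"translation":[0,0,-0.1],"twist":0,"gripper":0.2},
  {"translation":[0,0,-0.3],"twist":0,"gripper":0.2},
  {"translation":[0,0,-0.5],"twist":0,"gripper":0.2},
  {"translation":[0,0,-0.7],"twist":0,"gripper":0.2},
  {"translation":[0,0,-0.9],"twist":0,"gripper":0.2},
])

```text
clock: 17.87
eef_pos: [571.8, 82.0, 83.4]
tcp_rot: [-3.138, 0.009, 0.068]
contact_force: [-0.1, 0.3, -0.5]
opening: 0.457
```

```bash
python3 -c "
from h import *
to(571.7,81.9,178,.068)
im=grab_frame('wrist');cv2.imwrite('pics/r_w.png',im)
cv2.imwrite('pics/r_z.png',cv2.resize(np.clip(im[180:340,170:330]*3.,0,255).astype(np.uint8),None,fx=4.5,fy=3.7,interpolation=cv2.INTER_CUBIC))"
```

```text
t 17.87 pos [571.8  82.   83.4] rot [-3.138  0.009  0.068] F [-0.1  0.3 -0.5] op 0.457 | move [-0.09 -0.03 -9.46] twist -0.0
```

View pics/r_z.png

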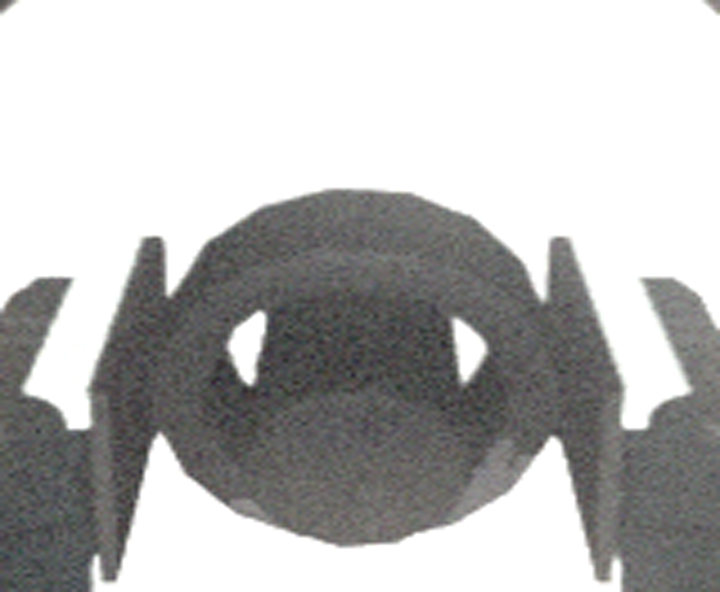

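The outer lid rises alone: the collar is unchanged in the view, while the knob drops back from it, centred. I'll continue.

Request:
arm_command([
  {"translation":[0,0,-0.3],"twist":0,"gripper":0.2},
  {"translation":[-0.01,0,-0.7],"twist":0,"gripper":0.2},
  {"translation":[-0.01,0,-1.1],"twist":0,"gripper":0.2},
  {"translation":[-0.02,0,-1.5],"twist":0,"gripper":0.2},
  {"translation":[-0.02,0,-1.9],"twist":0,"gripper":0.2},
])

```text
clock: 18.33
eef_pos: [572.0, 81.9, 103.4]
tcp_rot: [-3.138, 0.008, 0.068]
contact_force: [0.3, 0.1, -1.6]
opening: 0.454
```

Request:
arm_command([
  {"translation":[0,0,-0.5],"twist":0,"gripper":0.2},
  {"translation":[-0.01,0,-1.0],"twist":0,"gripper":0.2},
  {"translation":[-0.02,0,-1.5],"twist":0,"gripper":0.2},
  {"translation":[-0.02,0,-2.0],"twist":0,"gripper":0.2},
  {"translation":[-0.03,0,-2.5],"twist":0,"gripper":0.2},
])

```text
clock: 18.75
eef_pos: [572.0, 81.8, 129.0]
tcp_rot: [-3.138, 0.008, 0.068]
contact_force: [-0.1, -0.2, -0.4]
opening: 0.456
```

Request:
arm_command([
  {"translation":[0,0,-0.7],"twist":0,"gripper":0.2},
  {"translation":[-0.02,0,-1.5],"twist":0,"gripper":0.2},
  {"translation":[-0.03,0,-2.3],"twist":0,"gripper":0.2},
  {"translation":[-0.04,0,-3.1],"twist":0,"gripper":0.2},
  {"translation":[-0.05,0,-3.8],"twist":0,"gripper":0.2},
])

```text
clock: 19.17
eef_pos: [572.0, 81.7, 168.1]
tcp_rot: [-3.138, 0.007, 0.068]
contact_force: [0.1, 0.7, -0.9]
opening: 0.455
```

```bash
python3 -c "
from h import *
to(572,81.9,178,.068)"
```

```text
t 19.17 pos [572.   81.7 168.1] rot [-3.138  0.007  0.068] F [ 0.1  0.7 -0.9] op 0.455 | move [-0.   -0.02 -0.99] twist -0.0
```

Request:
arm_command([
  {"translation":[0,0,-0.3],"twist":0,"gripper":0.2},
  {"translation":[0,0,-0.5],"twist":0,"gripper":0.2},
  {"translation":[0,0,-0.6],"twist":0,"gripper":0.2},
  {"translation":[0,0,-0.6],"twist":0,"gripper":0.2},
  {"translation":[0,0,-0.6],"twist":0,"gripper":0.2},
])

```text
clock: 19.58
eef_pos: [571.8, 81.7, 173.8]
tcp_rot: [-3.138, 0.008, 0.068]
contact_force: [0.5, -0.1, -0.5]
opening: 0.451
```

Request:
arm_command([
  {"translation":[0,0,0],"twist":0,"gripper":0.2},
  {"translation":[0,0,0],"twist":0,"gripper":0.2},
  {"translation":[0,0,0],"twist":0,"gripper":0.2},
  {"translation":[0,0,0],"twist":0,"gripper":0.2},
  {"translation":[0,0,0],"twist":0,"gripper":0.2},
])

```text
clock: 20.0
eef_pos: [571.7, 81.6, 173.6]
tcp_rot: [-3.138, 0.008, 0.068]
contact_force: [-0.2, -0.1, 0.4]
opening: 0.457
```

```bash
python3 -c "
from h import *
to(572,81.9,178,.068)
im=grab_frame('wrist');cv2.imwrite('pics/s_w.png',im)
cv2.imwrite('pics/s_s.png',cv2.resize(grab_frame('scene')[60:260,170:370],None,fx=3,fy=3,interpolation=cv2.INTER_CUBIC))
to(572,81.9,178,.068);print(sense()['qvel'].round(4))"
```

```text
t 20.0 pos [571.7  81.6 173.6] rot [-3.138  0.008  0.068] F [-0.2 -0.1  0.4] op 0.457 | move [ 0.02 -0.03 -0.44] twist -0.0
t 20.1 pos [571.8  81.6 173.7] rot [-3.138  0.008  0.068] F [-0.2 -0.3 -0.5] op 0.448 | move [ 0.02 -0.03 -0.43] twist -0.0
[ 0.0011  0.     -0.001   0.0011  0.0003  0.0015]
```

View pics/s_w.png

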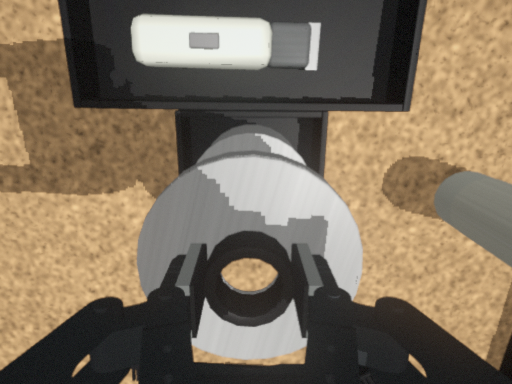

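View pics/s_s.png

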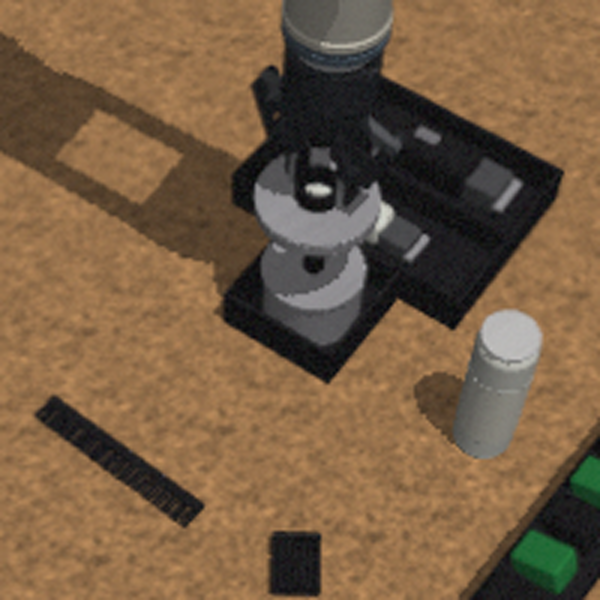

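The scene view shows the outer lid level at (318,198), with ellipse ratio 0.81, the same as when it was seated. The inner lid sits on the tin at (314,275) and the caddy is flush. The joints are at rest, so I'm handing in.

```bash
python3 -c "
from rig import job
print(job.sign_off())"
```

```text
the job is handed in; nothing more can be done
None
```

The job is done and handed in at about 20 s; no verdict is reported. The caddy is flush on the tray, the inner lid is on the tin, and the gripper is holding the outer lid about 100 mm above where it sat.

- **Caddy:** I pushed it with the open fingers until the force rose to about 18–20 N. The top and wrist views after that showed no gap.
- **Lids:** I carried the nested pair by the knob, with the wrist reading about 3.4 N, the weight of both. I lowered them slowly until they were home at z ≈ 96.9 mm (97.2 mm expected) with a light upward force.
- **Outer lid:** I gripped it by the collar and raised it straight up, keeping within about 0.5 mm sideways. The knob stayed centred in the collar at the one look I took during the lift, about 9 mm up.

**Last checks:** The outer lid looked level in the scene view, judged only by its outline having the same proportions as when seated. The joints were at rest, the inner lid was on the tin, and the comb, guard, aerosol and trimmer looked undisturbed. I did not re-check the shaver, spray bottle and clipper individually.

**Disagreements:** The top and wrist cameras put the tin about 1.5 mm apart in x and 1.2 mm in y, so I aimed in between. The wrist force reading is noisy by about 1 N, so the outer lid's weight did not show clearly at rest. I relied on the finger opening (about 0.45) and the pictures to confirm it was held.

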